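# Load the drying cabinet through its upper half door

### The arm

A 6-joint arm with a two-finger parallel gripper is mounted at the origin on the work surface. World frame = base frame: x ahead of the robot, y to its left, z up, the work surface at z = 0. Lengths are in m, angles in degrees, forces in N, time in s.
With the tool pointing down it reaches from about 0.35 to 0.875 m from the base axis. Payload 4.2 kg.
Tool frame: the origin (TCP) lies on the centre line of the jaws, within the pads' length; the fingertips stand tip_reach ahead of it and the grasp point (between the pads) is the TCP (tip_reach is the distance from the TCP to the fingertips, in m); z points along the fingers, y is the line along which they close (so a half turn about z gives the same grasp; the last joint's range is limited). The gripper opens to 87 mm and grips with 3 to 60 N. Pads are 19 mm wide; open, the fingers measure 117 mm over their backs; the gripper's body (75 mm by 190 mm) begins 51 mm behind the grasp point.
Start: joints at [-59.381, 22.042, 0.453, 0, -68.411, -14.817], TCP at [0.17, -0.601, 0.242] pointing down, gripper open.
Joint ranges: [-179.83, 179.83], [-69.29, 118.12], [-61.27, 80.66], [-181.25, 117.63], [-171.15, -9.14], [-177.46, 177.46]. Speed limits (degrees/s): [159.86, 159.86, 180, 180, 180, 180].

### API

Orientations are given as a 3x3 rotation matrix whose columns are the frame's x, y, z axes.
In Python, from station import sense, capture, finish_job, tip_reach gives the robot as it stands.
- The arm moves only by the tool arm_command, never from a script. Its argument "deltas" is a list of rows, each a list of 7 numbers: the turn, a rotation vector about the tool's x, y, z in rad, then the shift along the tool's x, y, z in cm, then the closure, from -1 (fully open) to 1 (shut), so that 0 is half open. In form: [[rx, ry, rz, dx, dy, dz, hand], ...]. A call has 1 to 8 rows; each row is the pose to reach, as a shift and turn from the pose commanded when the call began, along the tool's axes at that moment; what a row does not reach only later rows make up. A row lasts 1/12 s, in which the tool goes at most 41.7 mm and 7.16 degrees, less where a joint would pass 70% of its speed; a pose out of reach is approached as far as the arm can. A call with a gripper value outside its range is refused whole. The fingers move at their own pace and stop on an object; the grip force is fixed at half the most. Time passes only in rows, so rows that repeat a pose let the fingers close. It gives the time, the measured TCP pose, the force, the opening and the grip force at its end, in the units of the state.
- sense(): the state, without advancing time (a new reading comes with each control period).
- capture(name): name is "scene" or "top" or "wrist"; returns a dict with "pixels" (480x640x3 uint8, blue, green, red), "fovy" (degrees; the focal length in pixels is half the picture's height over the tangent of half this angle, whatever the lens; pixels are square), "cx", "cy" (the principal point, pixels), "k1" (the pictures are not rectified: a ray, as slopes to the right and down, at radius r is drawn at 1 + k1 r^2 times it, then the intrinsics apply), "rvec" (rotation vector, rad) and "tvec" (3), from world to camera coordinates, as OpenCV has them. Camera axes: x right, y down, z forward; pixel columns grow to the right and rows downward; lengths in m; the calibration is good to about 2 mm. A picture is of the moment at which its call begins. There is no depth.
- finish_job(): hands the job in; it is judged then, once.
The state is a dict: "time_s": time; "joints": joint angles; "joint_velocities": joint speeds; "effort": joint torques, N m; "tcp_pos": TCP position; "ee_rot": TCP orientation; "wrist_force": force on the tool from outside, world axes, zero at the start; "moment": the same for the moment, N m; "gripper_width": opening from 0.0 (shut) to 1.0 (fully open); "gripper_force": force on a finger pad.
Only numpy, scipy, OpenCV 4.12 (cv2) and the standard library are available. Lean on these libraries where they do the work, as an engineer would, in place of code of your own. Each camera call takes 0.05 s, during which the arm holds its last target. There are 200 camera calls.

### The job

Load the drying cabinet: draw the bolt of the upper half of its split door and swing that half wide open, leaving the lower half shut and bolted, then lay every glaze test tile on the loading ledge and slide it in until all of them lie flat on the upper deck, fully inside the cabinet and none on top of another. Then close the upper half and shoot its bolt, and only after that plug the timer block fully home into the socket of the control box. Do not knock the pots and tools standing about.

Things in the scene. Friction and masses are not known exactly. Their poses are not given: they have to be found in the camera images.
- cabinet: fixed drying cabinet, 420 wide (y) x 180 deep (x) x 300 mm high, grey posts, wire sides, back and top, green split door hinged on the left (+y), hung in front of the posts (x -14 to -2 mm). Origin: on the bench, middle of its front plane (the posts' front faces); x points into the cabinet, y to its left as the robot sees it, z up. Upper doorway: 360 mm wide, from the deck up to a rail at z 285 mm
- deck_mid (a point): point on the top of the upper compartment's floor, a steel deck 130 mm above the bench (cabinet x 0 to 165, y -180 to 180 mm); 65 mm inside the front plane, mid width: where the middles of loaded tiles lie in a row along y; axes as the cabinet's
- ledge_mid (a point): point on top of the loading ledge, the part of the same flat deck that sticks out in front of the door (cabinet x -115 to 0, 260 mm wide, same height, no step or lip); 60 mm in front of the front plane, mid width; axes as the cabinet's
- upper_leaf (a joint): angle of the upper half of the door, 0 shut, grows as the free (right) edge swings out towards the robot, stop at 2.0 rad; about 0.1 N m of friction, stays where left. Green panel 362 x 143 x 12 mm, lower edge 10 mm above the ledge, upper edge at cabinet z = 283 mm
- upper_leaf_hinge (a point): point on the upper half's vertical hinge axis, at the bolt's height; its axes turn with the leaf: -y runs along the leaf to the free edge, -x is the outer face's outward direction
- upper_handle (a point): grip point of the upper half's pull handle: a vertical round bar, 10 mm thick, 30 mm off the face, 90 mm from the hinge; the point is 12 mm below the bar's top; axes as the leaf's
- upper_bolt (a joint): travel of the upper half's barrel bolt in m: 0 = shot, its tip 20 mm past the leaf's free edge inside the keeper on the right post; 0.032 = fully drawn, towards the hinge (leaf's +y). The tip is clear of the keeper from 0.022 on. About 3 N of friction, stays where left. It can be shot only with the leaf shut (within about 0.01 rad)
- upper_bolt_knob (a point): grip point of that bolt's knob, which travels with it: a stub 11 mm thick that stands out from the leaf along its -x, from 14 mm nearer the leaf to 20 mm farther out than this point (ball end, 16 mm), at z = 262 mm, 200 mm from the hinge when shot and 34 mm out from its axis (28 mm off the face); axes as the leaf's
- lower_leaf (a joint): angle of the lower half of the door (green panel below the ledge), 0 shut; it must stay shut
- lower_bolt (a joint): travel of the lower half's bolt in m, 0 = shot; it must stay shot
- tile1: glaze test tile, white ceramic with brown stripes, 100 (x) x 50 (y) x 12 mm, 140 g; origin: middle of its underside, z up. Two or three of the three tiles are there. They start flat on the bench right of the cabinet's front
- tile2: another such tile
- tile3: another such tile
- timer: timer block: white body 44 (x) x 38 (y) x 30 mm on a black rectangular plug 34 (x) x 28 (y) x 14 mm, stands on its plug; origin: middle of the plug's underside, z up; top of the body at 44 mm; 120 g. Stands on the bench right of the cabinet, on either side of the control box
- control_box: fixed grey control box 110 x 120 x 55 mm with a black socket block 68 x 62 x 20 mm in the middle of its top; origin: middle of its underside
- socket_hole0 (a point): middle of the socket hole's mouth on top of the socket block, 75 mm above the bench; the hole is 36 (x) x 30 (y) mm (2 mm wider than the plug), 16 mm deep, edge chamfered. The plug goes in with its x along the hole's x, either way round; when home, the body's shoulder rests on the block, the plug's underside 14 mm below this point
- red_vase: red bottle vase, 76 mm wide, 200 mm high; leave alone; origin under its middle
- celadon_vase: green-grey vase, 90 mm wide, 140 mm high; leave alone; origin under its middle
- bowl: brown bowl, 90 mm wide, 40 mm high; leave alone; origin under its middle
- cup: white cup, 68 mm wide, 70 mm high; leave alone; origin under its middle
- glaze_jar: amber jar, 70 mm wide, 100 mm high; leave alone; origin under its middle
- steel_rule: steel rule 25 x 240 x 4 mm lying on the bench near the robot; leave alone; origin under its middle
- glaze_brush: brush lying on the bench near the robot; leave alone
There are look-alikes about, which are no part of the job. Leave any yellow look-alike of the tile2 alone. Several things have the shape of the timer; the one meant has the colours described above.

How it is judged:
By the outcome, as a careful person would: the job done as asked, in the order asked, and still so for the second after the job is handed in, with the robot touching nothing.
Of tile1, tile2, tile3 only 2 to 3 are there at a start; the rules pass over those that are not, and their reading is None.
At some moment in a run one of tile1, tile2, tile3, timer may be knocked a few centimetres aside while the robot is not near it.
It also fails if it takes over 210 s, if anything falls off the work surface, if the arm or the gripper's body presses on something with over 40 N, if the wrist force passes 120 N, or if a joint passes its speed limit or range.

## Working session

There is one attempt and no reset: what is moved stays moved. The work goes in short steps, Python scripts to look and compute and a tool call to move; the robot and the scene stay as the last step left them, time stands still between calls to the robot, and variables do not carry over. Pictures are saved under pics/ and viewed, at most 14 in all, crops included, and the job is handed in when it is done.

Besides the shell and the picture viewer there is one more tool, called after ">>>" by a JSON object that holds its "fn" and its "kwargs". arm_command: Moves the arm, as the interface text tells. Its arguments: {"type":"object","properties":{"deltas":{"type":"array"}},"required":["deltas"]}

```bash
ls; mkdir -p pics; cat > h.py <<'E'
import numpy as np, cv2
from station import sense, capture, finish_job, tip_reach
def save(n,f,crop=None,s=1):
    c=capture(n); im=c["pixels"]; 
    np.save('/tmp/%s.npy'%n,c,allow_pickle=True)
    if crop: x0,y0,x1,y1=crop; im=im[y0:y1,x0:x1]
    if s!=1: im=cv2.resize(im,None,fx=s,fy=s,interpolation=cv2.INTER_CUBIC)
    cv2.imwrite('pics/'+f,im); return c
def load(n): return np.load('/tmp/%s.npy'%n,allow_pickle=True).item()
def ray(c,u,v):
    f=240/np.tan(np.radians(c["fovy"])/2)
    d=np.array([(u-c["cx"])/f,(v-c["cy"])/f]); s=d.copy()
    for _ in range(30): s=d/(1+c["k1"]*(s@s))
    R=cv2.Rodrigues(np.array(c["rvec"],float))[0]; t=np.array(c["tvec"],float).ravel()
    return -R.T@t, R.T@np.array([s[0],s[1],1])
def at_z(c,u,v,z):
    o,d=ray(c,u,v); return o+d*(z-o[2])/d[2]
def proj(c,p):
    f=240/np.tan(np.radians(c["fovy"])/2)
    R=cv2.Rodrigues(np.array(c["rvec"],float))[0]; q=R@np.array(p)+np.array(c["tvec"],float).ravel()
    s=q[:2]/q[2]; s=s*(1+c["k1"]*(s@s)); return np.array([c["cx"],c["cy"]])+f*s
def tri(c1,p1,c2,p2):
    A=np.zeros((3,3));b=np.zeros(3)
    for c,p in((c1,p1),(c2,p2)):
        o,d=ray(c,*p);d/=np.linalg.norm(d);M=np.eye(3)-np.outer(d,d);A+=M;b+=M@o
    return np.linalg.solve(A,b)
E
python3 - <<'E'
from h import *
for n in("scene","top"):
    c=save(n,n+'0.png'); o,d=ray(c,320,240); print(n,o,d,c["k1"],c["fovy"])
s=sense();print(tip_reach,s["tcp_pos"],s["ee_rot"],s["gripper_width"])
E
```

```text
pics
scene [ 1.2097948  -0.55520781  1.22754922] [-0.49629433  0.40457224 -0.76821827] -0.04518194593354892 54.46702446942589
top [ 0.39772925 -0.02276989  1.33668703] [ 0.12074759  0.01276971 -0.99262056] -0.1379065560982733 50.96512024700737
0.019 [ 0.17005762 -0.60090633  0.24057107] [[-9.62258071e-01 -2.72137890e-01 -6.11013408e-04]
 [-2.72138561e-01  9.62256320e-01  1.83793779e-03]
 [ 8.77790028e-05  1.93485078e-03 -9.99998124e-01]] 1.003922023564473
```

View pics/scene0.png

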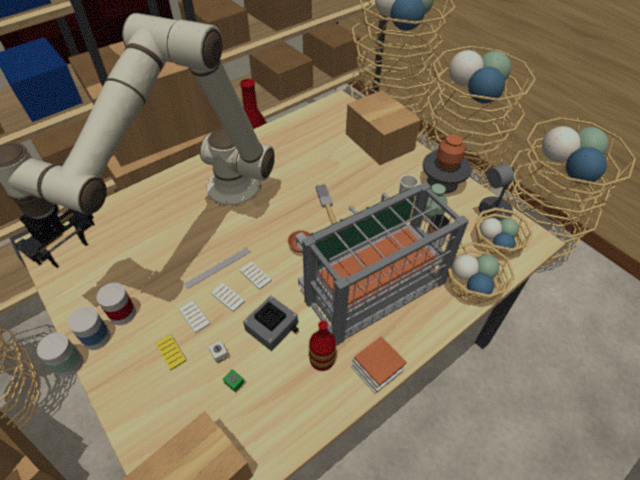

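View pics/top0.png

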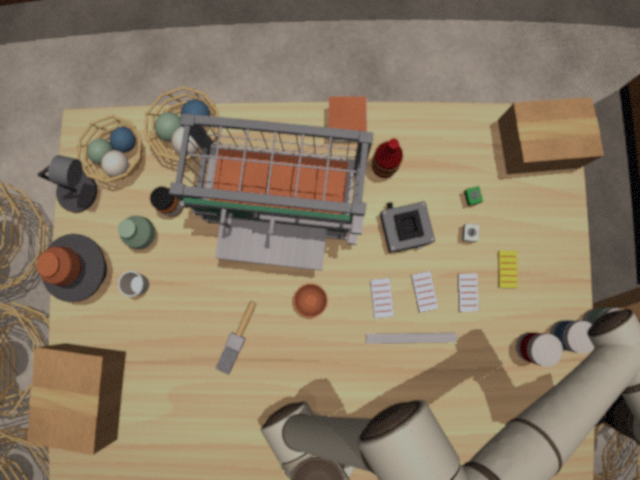

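The scene shows three white tiles at top px (382,298), (425,292) and (468,292), and a yellow look-alike at (508,268). The timer is at (472,233) with a green look-alike at (474,196). The control box is at (407,227), the cabinet at (270,190), and the bowl at (310,300).

```bash
python3 - <<'E'
from h import *
c=load("top");im=c["pixels"]
cv2.imwrite('pics/cA.png',cv2.resize(im[100:275,165:390],(800,622),interpolation=cv2.INTER_CUBIC)[:600])
cv2.imwrite('pics/cB.png',cv2.resize(im[170:320,350:540],(760,600),interpolation=cv2.INTER_CUBIC))
for u,v in((382,298),(425,292),(468,292)): print(at_z(c,u,v,.012))
print('timer',at_z(c,472,233,.044),'box',at_z(c,407,227,.075),'bowl',at_z(c,310,300,.04))
hsv=cv2.cvtColor(im,cv2.COLOR_BGR2HSV)
m=((hsv[...,1]<70)&(hsv[...,2]>150)).astype(np.uint8)
m=cv2.morphologyEx(m,cv2.MORPH_CLOSE,np.ones((5,5)))
n,l,st,ce=cv2.connectedComponentsWithStats(m)
for i in range(1,n):
    if 100<st[i,4]<2000 and 350<ce[i][0]<550 and 180<ce[i][1]<330:
        pts=np.argwhere(l==i)[:,::-1].astype(np.float32)
        w=np.array([at_z(c,u,v,.012)[:2] for u,v in pts],np.float32)
        print(ce[i],st[i,4],cv2.minAreaRect(w))
E
```

```text
[ 0.40513584 -0.16789634  0.012     ]
[ 0.42003198 -0.28171752  0.012     ]
[ 0.4189392  -0.39684168  0.012     ]
timer [ 0.57198223 -0.40355285  0.044     ] box [ 0.58361167 -0.22734696  0.075     ] bowl [0.40059565 0.01990899 0.04      ]
[545.43188406 180.70434783] 345 ((0.7208355665206909, -0.6333631277084351), (0.02843468077480793, 0.15676380693912506), 0.7110691666603088)
[480.11585366 234.25      ] 328 ((0.565869927406311, -0.457868367433548), (0.14336581528186798, 0.05025637149810791), 71.43387603759766)
[443.48076923 239.24038462] 104 ((0.5598622560501099, -0.3369353413581848), (0.057456109672784805, 0.016766130924224854), 81.67996215820312)
```

View pics/cA.png

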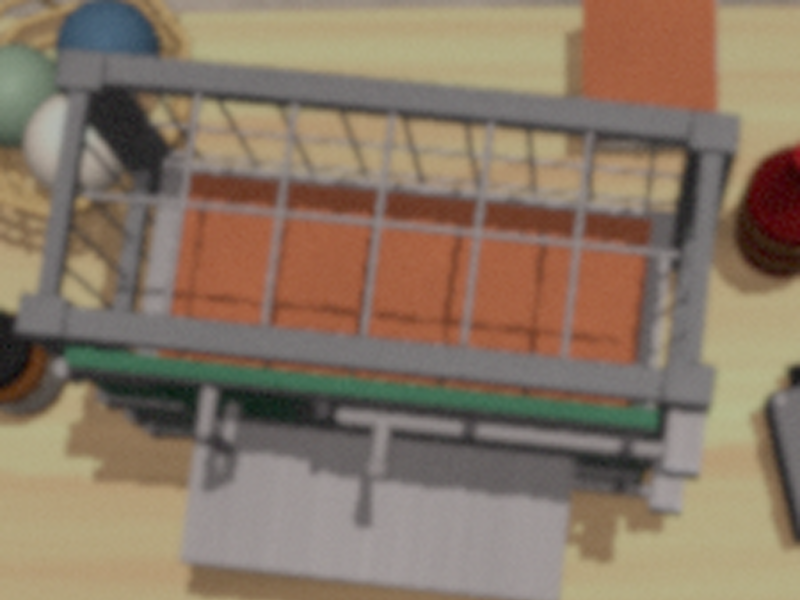

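View pics/cB.png

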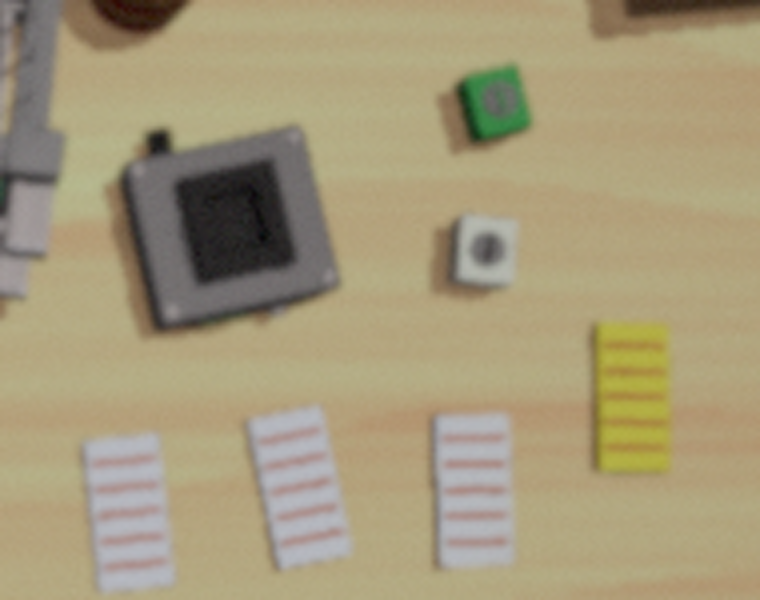

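```bash
cat >> h.py <<'E'
from scipy.optimize import least_squares
def fitpose(obs,x0):
    # obs: list of (cam, local xyz, (u,v)); pose x,y,yaw on bench
    def P(p,l):
        c,s=np.cos(p[2]),np.sin(p[2]); return [p[0]+c*l[0]-s*l[1],p[1]+s*l[0]+c*l[1],l[2]]
    f=lambda p:np.concatenate([proj(c,P(p,l))-uv for c,l,uv in obs])
    r=least_squares(f,x0,loss='soft_l1'); return r.x,r.fun.reshape(-1,2).round(1)
E
python3 - <<'E'
from h import *
c=load("top")
A=lambda u,v:(165+u/3.556-.36,100+v/3.556-.36)
B=lambda u,v:(350+u/4-.4,170+v/4-.4)
o=[(c,l,A(*p)) for l,p in [((0,.21,.3),(18,331)),((0,-.21,.3),(709,404)),((.18,.21,.3),(60,52)),((.18,-.21,.3),(738,117)),((-.115,.13,.13),(182,562)),((-.115,-.13,.13),(560,600))]]
print('cab',*fitpose(o,[.6,.1,-.1]))
def rect(pts,lx,ly,z,x0):
    L=[(lx/2,ly/2,z),(lx/2,-ly/2,z),(-lx/2,-ly/2,z),(-lx/2,ly/2,z)]
    p,r=fitpose([(c,l,B(*q)) for l,q in zip(L,pts)],x0); print(p.round(4),np.degrees(p[2]).round(1),r.tolist())
rect([(85,440),(157,433),(173,583),(99,590)],.1,.05,.012,[.4,-.17,0])
rect([(249,420),(321,407),(352,552),(280,568)],.1,.05,.012,[.42,-.28,0])
rect([(438,415),(510,415),(513,565),(438,567)],.1,.05,.012,[.42,-.4,0])
rect([(460,216),(518,218),(513,286),(455,281)],.044,.038,.044,[.57,-.4,0])
rect([(176,180),(276,160),(296,266),(196,284)],.068,.062,.075,[.58,-.22,0])
rect([(122,172),(298,128),(340,282),(165,328)],.11,.12,.055,[.58,-.22,0])
E
```

```text
cab [ 0.60241945  0.10483015 -0.10987376] [[-1.1  0.7]
 [ 1.2  0.2]
 [-0.3 -0.8]
 [ 0.9 -1.3]
 [-0.4 -0. ]
 [-0.2  0.9]]
[ 0.4066 -0.1672  0.0881] 5.0 [[-0.5, -0.3], [0.4, -0.3], [0.3, 0.2], [-0.2, 0.3]]
[ 0.4221 -0.2811  0.1903] 10.9 [[-0.2, -0.1], [0.1, -0.6], [0.3, 0.4], [-0.2, 0.2]]
[ 0.4185 -0.3977 -0.0135] -0.8 [[-0.3, -0.1], [0.1, -0.0], [-0.0, 0.3], [0.2, -0.2]]
[ 0.5742 -0.4016 -0.0922] -5.3 [[-0.0, -0.4], [-0.4, 0.4], [0.0, 0.0], [0.3, -0.0]]
[ 0.5882 -0.2316  0.1758] 10.1 [[0.5, -0.3], [-0.8, 0.5], [-0.4, 0.0], [0.7, -0.2]]
[ 0.5883 -0.232   0.2456] 14.1 [[-0.5, -1.0], [-0.1, -1.2], [0.9, 1.1], [-0.1, 1.0]]
```

```bash
cat >> h.py <<'E'
CAB=[.6024,.1048,-.1099]
def cab(x,y,z,p=None):
    p=p or CAB; c,s=np.cos(p[2]),np.sin(p[2]); return np.array([p[0]+c*x-s*y,p[1]+s*x+c*y,z])
from scipy.spatial.transform import Rotation as Ro
def R(yaw,tilt=0):
    # yaw deg: tool y axis = world y turned by yaw; tilt deg: fingers point forward (tool y horizontal)
    a=np.radians(yaw); y=np.array([-np.sin(a),np.cos(a),0]); f=np.array([np.cos(a),np.sin(a),0]); t=np.radians(tilt)
    z=np.array([0,0,-1])*np.cos(t)+f*np.sin(t); return np.column_stack([np.cross(y,z),y,z])
def plan(wps,start=None):
    if start is None:
        s=sense(); start=(np.array(s["tcp_pos"]),np.array(s["ee_rot"]))
    p,Q=start
    for P,T in wps:
        P=np.array(P); d=Q.T@(P-p)*100; rv=Ro.from_matrix(Q.T@T).as_rotvec()
        n=max(np.linalg.norm(d)/4.17,np.degrees(np.linalg.norm(rv))/7.16)
        print(rv.round(3).tolist(),d.round(2).tolist(),'rows %.1f'%n); p,Q=P,T
E
python3 - <<'E'
from h import *
c=load("top"); K=lambda p:((np.array(p)-[165,100]+.36)*3.556).round()
for x in(-.028,-.042,-.062): print('knob',x,K(proj(c,cab(x,-.019,.262))),cab(x,-.019,.262))
for z in(.17,.2,.23,.25,.27): print('handle top',z,K(proj(c,cab(-.044,.091,z))),cab(-.044,.091,z))
for n,u,v,z in(("cel",137,232,.14),("cup",133,285,.07),("jar",163,200,.1),("red",388,155,.2),("bowl",310,300,.04)): 
    w=at_z(c,u,v,z); d=w[:2]-CAB[:2]; q=CAB[2]; print(n,w,'cab',np.cos(q)*d[0]+np.sin(q)*d[1],-np.sin(q)*d[0]+np.cos(q)*d[1])
pre=cab(-.042,-.019,.36); plan([((.25,-.45,.4),R(-6.3)),(pre,R(-6.3))])
E
```

```text
knob -0.028 [391. 428.] [0.57248502 0.08898563 0.262     ]
knob -0.042 [389. 451.] [0.55856948 0.09052114 0.262     ]
knob -0.062 [385. 483.] [0.53869014 0.09271472 0.262     ]
handle top 0.17 [239. 457.] [0.56864623 0.20007688 0.17      ]
handle top 0.2 [230. 450.] [0.56864623 0.20007688 0.2       ]
handle top 0.23 [221. 443.] [0.56864623 0.20007688 0.23      ]
handle top 0.25 [215. 438.] [0.56864623 0.20007688 0.25      ]
handle top 0.27 [208. 433.] [0.56864623 0.20007688 0.27      ]
cel [0.5649829  0.44221171 0.14      ] cab -0.07419831135586669 0.33127226230854323
cup [0.43718702 0.47508542 0.07      ] cab -0.20482875825943897 0.3499311333584274
jar [0.65239561 0.39258637 0.1       ] cab 0.0181298920130787 0.2915336431695254
red [ 0.73506274 -0.16714233  0.2       ] cab 0.1616887287204109 -0.2557514151801793
bowl [0.40059565 0.01990899 0.04      ] cab -0.19127612900603866 -0.10651254595564716
[0.002, -0.0, 0.386] [-11.8, 12.38, -15.92] rows 5.6
[0.0, 0.0, 0.0] [-24.74, 57.11, 4.0] rows 15.0
```

>>> {"fn": "arm_command", "kwargs": {"deltas": [[0, 0, 0.12, -4, 4, -5, -1], [0, 0, 0.24, -8, 8, -10, -1], [0, 0, 0.386, -11.8, 12.4, -15.9, -1], [0, 0, 0.386, -11.8, 12.4, -15.9, -1], [0, 0, 0.386, -11.8, 12.4, -15.9, -1], [0, 0, 0.386, -11.8, 12.4, -15.9, -1], [0, 0, 0.386, -11.8, 12.4, -15.9, -1], [0, 0, 0.386, -11.8, 12.4, -15.9, -1]]}}

```text
time_s: 0.77
tcp_pos: [0.2506, -0.4492, 0.4016]
ee_rot: [[-0.994, 0.108, 0.002], [0.108, 0.994, -0.002], [-0.002, -0.001, -1.0]]
wrist_force: [0.2, -0.3, -0.0]
gripper_width: 0.998
gripper_force: 0.0
```

>>> {"fn": "arm_command", "kwargs": {"deltas": [[0, 0, 0, -1.2, 2.9, 0.2, -1], [0, 0, 0, -3, 7, 0.5, -1], [0, 0, 0, -4.5, 10.5, 0.7, -1], [0, 0, 0, -6, 14, 1, -1], [0, 0, 0, -7.5, 17.5, 1.2, -1], [0, 0, 0, -9, 21, 1.5, -1], [0, 0, 0, -10.5, 24.5, 1.7, -1], [0, 0, 0, -12, 28, 2, -1]]}}

```text
time_s: 1.43
tcp_pos: [0.4001, -0.1836, 0.3788]
ee_rot: [[-0.994, 0.111, -0.003], [0.111, 0.994, 0.001], [0.003, 0.0, -1.0]]
wrist_force: [0.4, -1.2, 0.2]
gripper_width: 0.999
gripper_force: 0.0
```

>>> {"fn": "arm_command", "kwargs": {"deltas": [[0, 0, 0, -1.5, 3.5, 0.2, -1], [0, 0, 0, -3, 7, 0.5, -1], [0, 0, 0, -4.5, 10.5, 0.7, -1], [0, 0, 0, -6, 14, 1, -1], [0, 0, 0, -7.5, 17.5, 1.2, -1], [0, 0, 0, -9, 21, 1.5, -1], [0, 0, 0, -10.5, 24.5, 1.7, -1], [0, 0, 0, -10.5, 24.5, 1.7, -1]]}}

```text
time_s: 2.1
tcp_pos: [0.5336, 0.051, 0.359]
ee_rot: [[-0.994, 0.107, -0.006], [0.107, 0.994, -0.001], [0.006, -0.002, -1.0]]
wrist_force: [-0.2, -1.2, -1.0]
gripper_width: 1.001
gripper_force: 0.0
```

```bash
python3 - <<'E'
from h import *
c=save("wrist","w1.png"); o,d=ray(c,320,240); s=sense();print(o,d,s["tcp_pos"],np.array(s["ee_rot"]).round(3).tolist(),s["joints"],s["time_s"])
print(proj(c,cab(-.062,-.019,.262)),proj(c,cab(-.028,-.019,.262)),proj(c,cab(-.044,.091,.27)))
E
```

```text
[0.46203058 0.05912553 0.50293193] [ 0.26458515 -0.00289514 -0.96472586] [0.53226339 0.04902035 0.35962231] [[-0.994, 0.108, -0.007], [0.108, 0.994, -0.002], [0.006, -0.003, -1.0]] [ 2.26276908e+01  9.80577426e+00  2.49762060e-01 -5.31216093e-02
 -8.08381652e+01 -1.18805273e+02] 2.15
[369.46639139 249.28259457] [367.32813807 293.46512417] [525.28649619 277.26180572]
```

View pics/w1.png

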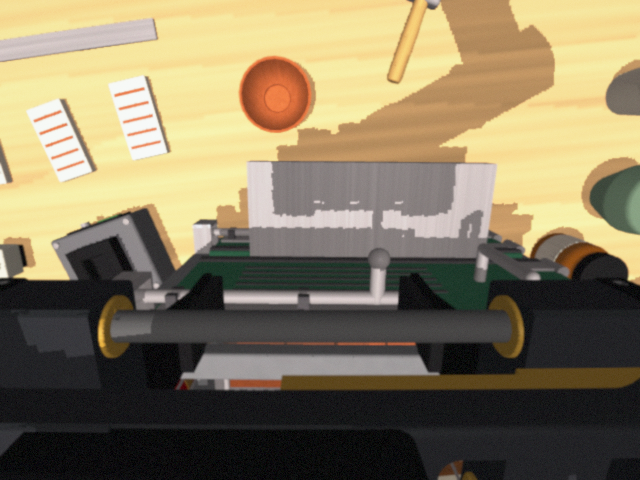

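The wrist view shows the knob's ball at (378,258), the handle's top end near (535,272), and the ledge's front corners at (248,162) and (494,164).

```bash
python3 - <<'E'
from h import *
c=load("wrist"); t=load("top")
for y in(.13,-.13): print('ledge',proj(c,cab(-.115,y,.13)))
for dy in(0,.005,.008): print(dy,proj(c,cab(-.054,-.019+dy,.262)),[proj(c,cab(-.044,.091+dy,z)).round() for z in(.2,.25,.26,.27,.28)])
im=c["pixels"]; cv2.imwrite('pics/w1c.png',cv2.resize(im[215:315,340:600],(780,300),interpolation=cv2.INTER_CUBIC))
E
```

```text
ledge [494.78212499 163.9668256 ]
ledge [244.01900213 163.04268381]
0 [368.95251426 259.96114741] [array([480., 249.]), array([510., 268.]), array([517., 272.]), array([525., 277.]), array([534., 283.])]
0.005 [375.91353637 259.97658702] [array([485., 249.]), array([517., 268.]), array([524., 272.]), array([532., 277.]), array([541., 283.])]
0.008 [380.08897148 259.98571681] [array([489., 249.]), array([520., 268.]), array([528., 272.]), array([536., 277.]), array([545., 283.])]
```

View pics/w1c.png

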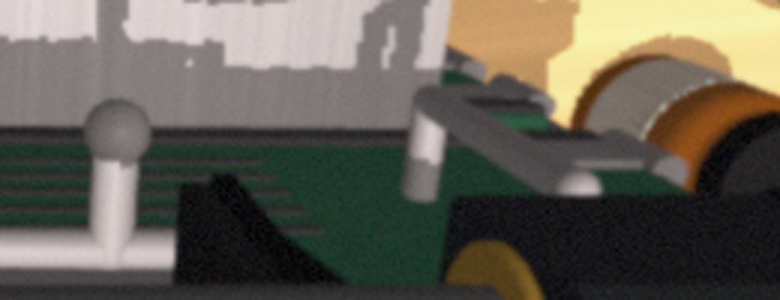

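```bash
cat >> h.py <<'E'
H=(-.008,.187); YC=-6.3
def leaf(th,lx,ly,z):
    c,s=np.cos(th),np.sin(th); return cab(H[0]+c*lx+s*ly,H[1]-s*lx+c*ly,z)
E
python3 - <<'E'
from h import *
k=lambda dy,z:cab(-.042,-.0125+dy,z)
plan([(k(0,.33),R(YC)),(k(0,.266),R(YC)),(k(.034,.266),R(YC))])
st=(leaf(0,-.034,-.168,.266),R(YC))
for th in(.15,.3,.45,.6,.75): plan([(leaf(th,-.034,-.168,.266),R(YC-np.degrees(th)))],st)
E
```

```text
[-0.003, -0.006, 0.002] [-2.19, 5.07, 2.94] rows 1.5
[0.0, 0.0, 0.0] [0.0, 0.0, 6.4] rows 1.5
[0.0, 0.0, 0.0] [0.0, 3.4, 0.0] rows 0.8
[0.0, 0.0, 0.15] [2.47, 0.7, 0.0] rows 1.2
[0.0, 0.0, 0.3] [4.81, 1.75, 0.0] rows 2.4
[0.0, 0.0, 0.45] [6.97, 3.15, 0.0] rows 3.6
[0.0, 0.0, 0.6] [8.89, 4.85, 0.0] rows 4.8
[0.0, 0.0, 0.75] [10.54, 6.82, 0.0] rows 6.0
```

>>> {"fn": "arm_command", "kwargs": {"deltas": [[0, 0, 0, -1.1, 2.5, 1.5, -1], [0, 0, 0, -2.2, 5.1, 2.9, -1], [0, 0, 0, -2.2, 5.1, 2.9, -1], [0, 0, 0, -2.2, 5.1, 4.5, -1], [0, 0, 0, -2.2, 5.1, 6.5, -1], [0, 0, 0, -2.2, 5.1, 8.5, -1], [0, 0, 0, -2.2, 5.1, 9.3, -1], [0, 0, 0, -2.2, 5.1, 9.3, -1]]}}

```text
time_s: 2.82
tcp_pos: [0.5574, 0.0937, 0.2678]
ee_rot: [[-0.994, 0.112, -0.006], [0.112, 0.994, -0.002], [0.006, -0.003, -1.0]]
wrist_force: [-1.2, -0.4, 0.4]
gripper_width: 0.997
gripper_force: 0.0
```

>>> {"fn": "arm_command", "kwargs": {"deltas": [[0, 0, 0, 0, 0, 0, 1], [0, 0, 0, 0, 0, 0, 1], [0, 0, 0, 0, 0, 0, 1], [0, 0, 0, 0, 0, 0, 1], [0, 0, 0, 0, 0, 0, 1], [0, 0, 0, 0, 0, 0, 1], [0, 0, 0, 0, 0, 0, 1], [0, 0, 0, 0, 0, 0, 1]]}}

```text
time_s: 3.48
tcp_pos: [0.5589, 0.0955, 0.2707]
ee_rot: [[-0.994, 0.11, 0.0], [0.11, 0.994, 0.0], [-0.0, 0.0, -1.0]]
wrist_force: [1.0, -0.3, 0.2]
gripper_width: 0.479
gripper_force: 0.0
```

>>> {"fn": "arm_command", "kwargs": {"deltas": [[0, 0, 0, 0, 0, 0.3, 1], [0, 0, 0, 0, 0, 0.3, 1], [0, 0, 0, 0, 0, 0.3, 1], [0, 0, 0, 0, 0, 0.3, 1], [0, 0, 0, 0, 0, 0.3, 1], [0, 0, 0, 0, 0, 0.3, 1], [0, 0, 0, 0, 0, 0.3, 1], [0, 0, 0, 0, 0, 0.3, 1]]}}

```text
time_s: 4.15
tcp_pos: [0.559, 0.096, 0.2675]
ee_rot: [[-0.994, 0.11, 0.0], [0.11, 0.994, 0.001], [-0.0, 0.001, -1.0]]
wrist_force: [0.4, 2.4, -1.0]
gripper_width: 0.118
gripper_force: 30.1
```

>>> {"fn": "arm_command", "kwargs": {"deltas": [[0, 0, 0, 0, 1, 0, 1], [0, 0, 0, 0, 2, 0, 1], [0, 0, 0, 0, 2.8, 0, 1], [0, 0, 0, 0, 3.3, 0, 1], [0, 0, 0, 0, 3.3, 0, 1], [0, 0, 0, 0, 3.3, 0, 1]]}}

```text
time_s: 4.65
tcp_pos: [0.5607, 0.1256, 0.2674]
ee_rot: [[-0.994, 0.11, -0.006], [0.11, 0.994, -0.007], [0.005, -0.008, -1.0]]
wrist_force: [-4.1, -9.2, 2.0]
gripper_width: 0.112
gripper_force: 30.1
```

```bash
python3 - <<'E'
from h import *
s=sense();print(s["tcp_pos"],k:=cab(-.042,-.0125+.032,.266),s["wrist_force"],s["gripper_width"],s["joints"][5])
E
```

```text
[0.56073604 0.12562581 0.26740845] [0.56279212 0.12878887 0.266     ] [-4.10804546 -9.21744213  1.99164057] 0.11174672181786412 -125.27867795543314
```

>>> {"fn": "arm_command", "kwargs": {"deltas": [[0, 0, 0.08, 1.3, 0.2, 0, 1], [0, 0, 0.15, 2.5, 0.6, 0, 1], [0, 0, 0.23, 3.7, 1.1, 0, 1], [0, 0, 0.3, 4.8, 1.7, 0, 1], [0, 0, 0.38, 5.9, 2.4, 0, 1], [0, 0, 0.45, 7.0, 3.1, 0, 1], [0, 0, 0.53, 8.0, 3.9, 0, 1], [0, 0, 0.6, 8.9, 4.8, 0, 1]]}}

```text
time_s: 5.32
tcp_pos: [0.4774, 0.1852, 0.2674]
ee_rot: [[-0.755, 0.655, -0.003], [0.655, 0.755, -0.003], [0.001, -0.004, -1.0]]
wrist_force: [-2.8, -4.6, 0.9]
gripper_width: 0.117
gripper_force: 30.3
```

```bash
python3 - <<'E'
from h import *
s=sense();print(s["tcp_pos"],[leaf(t,-.034,-.168,.266).round(3) for t in (.4,.5,.6)],s["wrist_force"],s["gripper_width"],s["joints"])
st=(leaf(.6,-.034,-.168,.266),R(YC-np.degrees(.6)))
for th in(.7,.8): plan([(leaf(th,-.034,-.168,.266),R(YC-np.degrees(th)))],st)
E
```

```text
[0.47736802 0.18517583 0.2674061 ] [array([0.503, 0.162, 0.266]), array([0.491, 0.173, 0.266]), array([0.48 , 0.186, 0.266])] [-2.76459655 -4.55096082  0.8618897 ] 0.1165477028745596 [ 3.93894221e+01  1.00182388e+01 -1.25723343e+01  4.02130297e-03
 -6.76620450e+01 -1.70326758e+02]
[0.0, 0.0, 0.1] [1.66, 0.42, 0.0] rows 0.8
[0.0, 0.0, 0.2] [3.27, 1.01, 0.0] rows 1.6
```

```bash
python3 - <<'E'
from h import *
s=sense();p=np.array(s["tcp_pos"]);Q=np.array(s["ee_rot"])
a=leaf(.6,.055,-.25,.37)
plan([(p+[0,0,.1],Q),(a,R(-6.3)),(a-[0,0,.108],R(-6.3))])
b=a-[0,0,.108]
for th in np.arange(.6,1.9,.125): print(th.round(2),end=' ');plan([(leaf(th,.023,-.25,.262),R(-6.3))],(b,R(-6.3)))
E
```

```text
[0.0, 0.0, 0.0] [0.01, -0.04, -10.0] rows 2.4
[-0.004, -0.002, -0.605] [-9.04, -7.92, -0.23] rows 4.8
[0.0, 0.0, 0.0] [0.0, 0.0, 10.8] rows 2.6
0.6 [0.0, 0.0, 0.0] [2.64, 1.81, 0.0] rows 0.8
0.72 [0.0, 0.0, 0.0] [5.28, 3.5, 0.0] rows 1.5
0.85 [0.0, 0.0, 0.0] [7.69, 5.51, 0.0] rows 2.3
0.98 [0.0, 0.0, 0.0] [9.83, 7.81, 0.0] rows 3.0
1.1 [0.0, 0.0, 0.0] [11.66, 10.35, 0.0] rows 3.7
1.23 [0.0, 0.0, 0.0] [13.16, 13.1, 0.0] rows 4.5
1.35 [0.0, 0.0, 0.0] [14.31, 16.02, 0.0] rows 5.2
1.48 [0.0, 0.0, 0.0] [15.09, 19.06, 0.0] rows 5.8
1.6 [0.0, 0.0, 0.0] [15.48, 22.17, 0.0] rows 6.5
1.72 [0.0, 0.0, 0.0] [15.48, 25.31, 0.0] rows 7.1
1.85 [0.0, 0.0, 0.0] [15.09, 28.42, 0.0] rows 7.7
```

>>> {"fn": "arm_command", "kwargs": {"deltas": [[0, 0, 0, 0, 0, 0, -0.5], [0, 0, 0, 0, 0, 0, -0.5], [0, 0, 0, 0, 0, 0, -0.5], [0, 0, 0, 0, 0, 0, -0.5], [0, 0, 0, 0, 0, -3, -0.5], [0, 0, 0, 0, 0, -6, -0.5], [0, 0, 0, 0, 0, -10, -0.5], [0, 0, 0, 0, 0, -10, -0.5]]}}

```text
time_s: 5.98
tcp_pos: [0.4829, 0.1867, 0.3763]
ee_rot: [[-0.758, 0.652, 0.015], [0.652, 0.758, 0.007], [-0.007, 0.015, -1.0]]
wrist_force: [0.2, -0.1, 1.4]
gripper_width: 0.633
gripper_force: 0.0
```

>>> {"fn": "arm_command", "kwargs": {"deltas": [[0, 0, -0.1, -1.8, -1.6, 0, 1], [0, 0, -0.2, -3.6, -3.2, 0, 1], [0, 0, -0.3, -5.4, -4.8, 0, 1], [0, 0, -0.4, -7.2, -6.4, 0, 1], [0, 0, -0.5, -9, -7.9, -0.2, 1], [0, 0, -0.605, -9, -7.9, -0.2, 1], [0, 0, -0.605, -9, -7.9, -0.2, 1], [0, 0, -0.605, -9, -7.9, -0.2, 1]]}}

```text
time_s: 6.65
tcp_pos: [0.4965, 0.067, 0.3696]
ee_rot: [[-0.994, 0.108, 0.001], [0.108, 0.994, 0.0], [-0.001, 0.0, -1.0]]
wrist_force: [0.9, 0.3, 0.1]
gripper_width: 0.208
gripper_force: 0.0
```

>>> {"fn": "arm_command", "kwargs": {"deltas": [[0, 0, 0, 0, 0, 0, 1], [0, 0, 0, 0, 0, 0, 1], [0, 0, 0, 0, 0, 3, 1], [0, 0, 0, 0, 0, 6, 1], [0, 0, 0, 0, 0, 9, 1], [0, 0, 0, 0, 0, 10.8, 1], [0, 0, 0, 0, 0, 10.8, 1], [0, 0, 0, 0, 0, 10.8, 1]]}}

```text
time_s: 7.32
tcp_pos: [0.4961, 0.0675, 0.2614]
ee_rot: [[-0.995, 0.104, -0.001], [0.104, 0.995, -0.001], [0.001, -0.001, -1.0]]
wrist_force: [0.0, -0.5, 0.4]
gripper_width: 0.002
gripper_force: 0.0
```

```bash
python3 - <<'E'
from h import *
s=sense();print(s["tcp_pos"],leaf(.6,.055,-.25,.262),s["wrist_force"],s["gripper_width"],s["joints"])
E
```

```text
[0.49606546 0.06745145 0.26139148] [0.49373222 0.06609582 0.262     ] [ 0.01687656 -0.52760612  0.42899463] 0.0015419877940406322 [ 2.63800108e+01  9.02531464e+00 -1.47065075e+01  4.03947058e-02
 -6.63509271e+01 -1.22394432e+02]
```

Pushing along the arc in small steps.

>>> {"fn": "arm_command", "kwargs": {"deltas": [[0, 0, 0, 1.4, 1, 0, 1], [0, 0, 0, 2.7, 1.8, 0, 1], [0, 0, 0, 4, 2.7, 0, 1], [0, 0, 0, 5.3, 3.5, 0, 1], [0, 0, 0, 6.5, 4.5, 0, 1], [0, 0, 0, 7.7, 5.5, 0, 1], [0, 0, 0, 8.8, 6.7, 0, 1], [0, 0, 0, 9.8, 7.8, 0, 1]]}}

```text
time_s: 7.98
tcp_pos: [0.4074, 0.1565, 0.2642]
ee_rot: [[-0.994, 0.105, 0.005], [0.105, 0.995, 0.003], [-0.004, 0.003, -1.0]]
wrist_force: [1.0, 0.1, -1.1]
gripper_width: 0.004
gripper_force: 0.4
```

>>> {"fn": "arm_command", "kwargs": {"deltas": [[0, 0, 0, 0.9, 1.3, 0, 1], [0, 0, 0, 1.8, 2.6, 0, 1], [0, 0, 0, 2.6, 4, 0, 1], [0, 0, 0, 3.3, 5.3, 0, 1], [0, 0, 0, 4, 6.8, 0, 1], [0, 0, 0, 4.5, 8.2, 0, 1], [0, 0, 0, 4.9, 9.7, 0, 1], [0, 0, 0, 5.3, 11.2, 0, 1]]}}

```text
time_s: 8.65
tcp_pos: [0.3663, 0.2738, 0.264]
ee_rot: [[-0.995, 0.105, 0.003], [0.105, 0.995, 0.003], [-0.003, 0.004, -1.0]]
wrist_force: [-0.0, -0.4, 0.2]
gripper_width: 0.005
gripper_force: 0.2
```

>>> {"fn": "arm_command", "kwargs": {"deltas": [[0, 0, 0, 0.2, 1.6, 0, 1], [0, 0, 0, 0.4, 3.1, 0, 1], [0, 0, 0, 0.4, 4.6, 0, 1], [0, 0, 0, 0.4, 6.2, 0, 1], [0, 0, 0, 0.2, 7.8, 0, 1], [0, 0, 0, 0, 9.4, 0, 1], [0, 0, 0, 0, 9.4, 0, 1]]}}

```text
time_s: 9.23
tcp_pos: [0.3766, 0.3686, 0.261]
ee_rot: [[-0.995, 0.104, 0.001], [0.104, 0.995, 0.0], [-0.001, 0.0, -1.0]]
wrist_force: [1.4, 0.6, 0.4]
gripper_width: 0.01
gripper_force: 0.0
```

```bash
python3 - <<'E'
from h import *
c=save("top",'t2.png',(80,100,360,340),2.5);s=sense();print(s["tcp_pos"],leaf(1.85,.023,-.25,.262),s["wrist_force"],s["joints"])
E
```

```text
[0.37601611 0.3671479  0.26090794] [0.37492059 0.36510835 0.262     ] [ 0.71608885 -0.01470631  0.28052647] [ 6.20169913e+01  1.15378382e+01 -1.15945443e+01 -3.14267932e-03
 -6.69111297e+01 -1.58005102e+02]
```

View pics/t2.png

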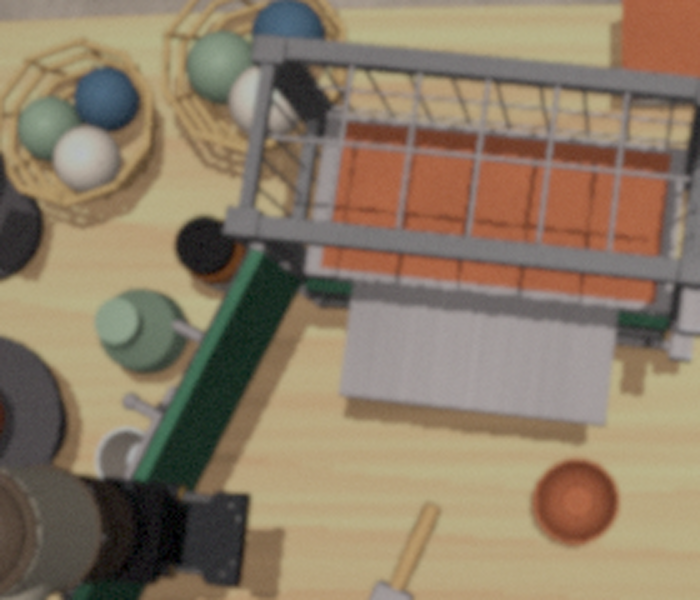

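The upper leaf stands at about 1.9 rad, clear of the vase and the cup. The lower leaf is still shut and bolted. Next I'll re-locate the tiles automatically.

```bash
cat >> h.py <<'E'
def tiles(c,z=.012,roi=(350,180,560,330),amin=300):
    im=c["pixels"].astype(float); b,g,r=im[...,0],im[...,1],im[...,2]
    m=((b>0.85*r)&(r>110)).astype(np.uint8); M=np.zeros_like(m); x0,y0,x1,y1=roi; M[y0:y1,x0:x1]=m[y0:y1,x0:x1]
    M=cv2.morphologyEx(M,cv2.MORPH_OPEN,np.ones((2,2))); M=cv2.morphologyEx(M,cv2.MORPH_CLOSE,np.ones((7,7)))
    n,l,st,ce=cv2.connectedComponentsWithStats(M)
    for i in range(1,n):
        if st[i,4]<amin: continue
        w=np.array([at_z(c,u,v,z)[:2] for v,u in np.argwhere(l==i)],np.float32)
        (x,y),(a,b_),t=cv2.minAreaRect(w)
        if b_>a: t+=90
        t=(t+90)%180-90
        print(np.round(ce[i]),st[i,4],'pos %.4f %.4f size %.3f %.3f yaw %.1f'%(x,y,a,b_,t))
E
python3 - <<'E'
from h import *
c=load("top"); tiles(c); print('z44'); tiles(c,.044)
s=sense();p=np.array(s["tcp_pos"]);Q=np.array(s["ee_rot"])
t=lambda z:(.4066,-.1672,z)
plan([(p+[.01,-.06,.0],R(YC)),(p+[.02,-.15,.13],R(YC)),((.43,-.02,.3),R(0)),(t(.2),R(5)),(t(.022),R(5))])
E
```

```text
[358. 211.] 682 pos 0.6331 -0.1087 size 0.040 0.171 yaw -0.6
[409. 227.] 869 pos 0.5946 -0.2432 size 0.108 0.118 yaw -78.2
[425. 292.] 756 pos 0.4190 -0.2829 size 0.101 0.052 yaw 11.0
[469. 293.] 743 pos 0.4161 -0.3996 size 0.100 0.053 yaw 1.2
[383. 299.] 761 pos 0.4030 -0.1699 size 0.102 0.052 yaw 5.8
z44
[358. 211.] 682 pos 0.6275 -0.1066 size 0.039 0.167 yaw -0.6
[409. 227.] 869 pos 0.5898 -0.2379 size 0.106 0.115 yaw -78.2
[425. 292.] 756 pos 0.4185 -0.2766 size 0.099 0.051 yaw 11.0
[469. 293.] 743 pos 0.4157 -0.3905 size 0.098 0.051 yaw 1.2
[383. 299.] 761 pos 0.4029 -0.1663 size 0.099 0.050 yaw 5.8
[-0.001, -0.0, 0.005] [-1.62, -5.86, 0.0] rows 1.5
[0.0, 0.0, 0.0] [-1.98, -8.84, -13.0] rows 3.8
[0.0, 0.0, -0.11] [-5.98, -23.2, 9.09] rows 6.1
[0.0, 0.0, -0.087] [2.34, -14.72, 10.0] rows 4.3
[0.0, 0.0, 0.0] [0.0, 0.0, 17.8] rows 4.3
```

>>> {"fn": "arm_command", "kwargs": {"deltas": [[0, 0, 0, -0.8, -3, 0, 1], [0, 0, 0, -1.6, -5.9, 0, 1], [0, 0, 0, -2.2, -9, -4, 1], [0, 0, 0, -3, -12, -8, 1], [0, 0, 0, -3.6, -14.7, -13, 1], [0, 0, 0, -3.6, -14.7, -13, 1]]}}

```text
time_s: 9.78
tcp_pos: [0.396, 0.2135, 0.3945]
ee_rot: [[-0.994, 0.106, 0.002], [0.106, 0.994, 0.001], [-0.002, 0.002, -1.0]]
wrist_force: [0.6, 0.6, -0.2]
gripper_width: 0.005
gripper_force: 0.0
```

>>> {"fn": "arm_command", "kwargs": {"deltas": [[0, 0, -0.02, -1, -3.8, 1.5, -1], [0, 0, -0.04, -2, -7.7, 3, -1], [0, 0, -0.06, -3, -11.6, 4.5, -1], [0, 0, -0.08, -4, -15.5, 6, -1], [0, 0, -0.1, -5, -19.4, 7.5, -1], [0, 0, -0.11, -6, -23.2, 9, -1], [0, 0, -0.11, -6, -23.2, 9, -1]]}}

```text
time_s: 10.37
tcp_pos: [0.4295, -0.0261, 0.2991]
ee_rot: [[-1.0, 0.001, -0.005], [0.001, 1.0, -0.001], [0.005, -0.001, -1.0]]
wrist_force: [-0.4, -0.9, 0.1]
gripper_width: 0.454
gripper_force: 0.0
```

>>> {"fn": "arm_command", "kwargs": {"deltas": [[0, 0, -0.02, 0.5, -3.3, 2, -1], [0, 0, -0.04, 1, -6.5, 4, -1], [0, 0, -0.06, 1.5, -9.8, 6.5, -1], [0, 0, -0.087, 2.3, -14.7, 10, -1], [0, 0, -0.087, 2.3, -14.7, 10, -1], [0, 0, -0.087, 2.3, -14.7, 10, -1], [0, 0, -0.087, 2.3, -14.7, 10, -1]]}}

```text
time_s: 10.95
tcp_pos: [0.4086, -0.1693, 0.2012]
ee_rot: [[-0.996, -0.089, -0.001], [-0.089, 0.996, -0.0], [0.001, 0.0, -1.0]]
wrist_force: [0.9, 0.3, 0.3]
gripper_width: 0.961
gripper_force: 0.0
```

```bash
python3 - <<'E'
from h import *
c=capture("wrist"); s=sense();print(s["tcp_pos"],s["wrist_force"],s["gripper_width"],s["joints"])
tiles(c,roi=(0,0,640,480),amin=1500)
plan([((.405,-.1685,.2),R(5)),((.405,-.1685,.024),R(5))])
E
```

```text
[ 0.40944012 -0.16868831  0.20206583] [ 0.55151226 -0.8398115   1.0638867 ] 0.973437823949873 [-1.22941755e+00  6.19040334e+00 -2.72944970e+01  1.54571358e-02
 -5.64688078e+01 -8.35576269e+01]
[240.  94.] 7449 pos 0.3012 -0.2408 size 0.023 0.233 yaw -89.7
[ 76. 207.] 5177 pos 0.4184 -0.3945 size 0.099 0.050 yaw 0.7
[197. 221.] 5166 pos 0.4216 -0.2778 size 0.099 0.050 yaw 11.3
[316. 250.] 1574 pos 0.4322 -0.1625 size 0.046 0.049 yaw -83.6
[244. 367.] 1583 pos 0.5850 -0.2391 size 0.044 0.113 yaw -84.7
[-0.0, 0.001, 0.004] [0.44, 0.06, 0.21] rows 0.1
[0.0, 0.0, 0.0] [0.0, 0.0, 17.6] rows 4.2
```

>>> {"fn": "arm_command", "kwargs": {"deltas": [[0, 0, 0, 0.2, 0.2, 4, -1], [0, 0, 0, 0.3, 0.3, 8, -1], [0, 0, 0, 0.3, 0.3, 12, -1], [0, 0, 0, 0.3, 0.3, 15.5, -1], [0, 0, 0, 0.3, 0.3, 17.8, -1], [0, 0, 0, 0.3, 0.3, 17.8, -1], [0, 0, 0, 0.3, 0.3, 17.8, 1], [0, 0, 0, 0.3, 0.3, 17.8, 1]]}}

```text
time_s: 11.67
tcp_pos: [0.4073, -0.1653, 0.0247]
ee_rot: [[-0.996, -0.093, 0.003], [-0.093, 0.996, -0.0], [-0.003, -0.0, -1.0]]
wrist_force: [-0.7, -0.7, 0.0]
gripper_width: 0.922
gripper_force: 0.0
```

>>> {"fn": "arm_command", "kwargs": {"deltas": [[0, 0, 0, 0, 0, 0, 1], [0, 0, 0, 0, 0, 0, 1], [0, 0, 0, 0, 0, 0, 1], [0, 0, 0, 0, 0, 0, 1], [0, 0, 0, 0, 0, 0, 1], [0, 0, 0, 0, 0, 0, 1], [0, 0, 0, 0, 0, 0, 1], [0, 0, 0, 0, 0, 0, 1]]}}

```text
time_s: 12.33
tcp_pos: [0.406, -0.166, 0.024]
ee_rot: [[-0.996, -0.092, 0.001], [-0.092, 0.996, -0.0], [-0.001, -0.0, -1.0]]
wrist_force: [-0.6, 1.8, 6.1]
gripper_width: 0.565
gripper_force: 30.0
```

```bash
python3 - <<'E'
from h import *
s=sense();print(s["tcp_pos"],s["wrist_force"],s["gripper_width"],s["gripper_force"])
p=np.array(s["tcp_pos"]); q=p+[0,0,.22]
plan([(q,R(5)),(cab(-.065,.075,.25),R(YC)),(cab(-.065,.075,.154),R(YC))])
E
```

```text
[ 0.4060143  -0.16597764  0.02404089] [-0.59077548  1.75802079  6.13435904] 0.5653380862947596 29.992002546787262
[-0.0, 0.001, 0.005] [-0.01, -0.0, -22.0] rows 5.3
[0.0, 0.0, 0.197] [-17.02, 33.89, -0.6] rows 9.1
[0.0, 0.0, 0.0] [0.0, 0.0, 9.6] rows 2.3
```

>>> {"fn": "arm_command", "kwargs": {"deltas": [[0, 0, 0, 0, 0, -1, 1], [0, 0, 0, 0, 0, -4, 1], [0, 0, 0, 0, 0, -8, 1], [0, 0, 0, 0, 0, -12, 1], [0, 0, 0, 0, 0, -16, 1], [0, 0, 0, 0, 0, -20, 1], [0, 0, 0, 0, 0, -22, 1], [0, 0, 0, 0, 0, -22, 1]]}}

```text
time_s: 13.0
tcp_pos: [0.4082, -0.1664, 0.2485]
ee_rot: [[-0.996, -0.092, 0.011], [-0.092, 0.996, -0.001], [-0.011, -0.002, -1.0]]
wrist_force: [-0.2, -0.4, -1.7]
gripper_width: 0.571
gripper_force: 30.0
```

>>> {"fn": "arm_command", "kwargs": {"deltas": [[0, 0, 0, 0, 3, 0, 1], [0, 0, 0, 0, 6, 0, 1], [0, 0, 0.03, -1.5, 10, 0, 1], [0, 0, 0.06, -3, 13.5, 0, 1], [0, 0, 0.09, -4.5, 17, 0, 1], [0, 0, 0.12, -6, 20, 0, 1], [0, 0, 0.15, -8, 23, -0.3, 1], [0, 0, 0.197, -10, 26, -0.6, 1]]}}

```text
time_s: 13.67
tcp_pos: [0.4806, 0.1035, 0.2476]
ee_rot: [[-0.994, 0.106, -0.004], [0.106, 0.994, -0.001], [0.004, -0.002, -1.0]]
wrist_force: [0.7, -0.2, -1.3]
gripper_width: 0.572
gripper_force: 30.0
```

>>> {"fn": "arm_command", "kwargs": {"deltas": [[0, 0, 0, -1, 1, 0, 1], [0, 0, 0, -2, 2, 0, 1], [0, 0, 0, -3.5, 4, 0, 1], [0, 0, 0, -5, 6, 0, 1], [0, 0, 0, -5, 6, 0, 1], [0, 0, 0, -5, 6, 0, 1]]}}

```text
time_s: 14.17
tcp_pos: [0.537, 0.1568, 0.2467]
ee_rot: [[-0.994, 0.105, -0.005], [0.105, 0.994, -0.002], [0.005, -0.002, -1.0]]
wrist_force: [-0.6, 0.2, -2.2]
gripper_width: 0.565
gripper_force: 30.0
```

```bash
python3 - <<'E'
from h import *
s=sense();print(s["tcp_pos"],s["wrist_force"],s["gripper_width"])
plan([(cab(-.065,.07,.2),R(YC)),(cab(-.065,.07,.1545),R(YC))])
E
```

```text
[0.53702609 0.15683843 0.24669947] [-0.60877019  0.15294528 -2.16463367] 0.5653204190416097
[-0.002, -0.004, 0.005] [-0.6, 2.55, 4.66] rows 1.3
[0.0, 0.0, 0.0] [0.0, 0.0, 4.55] rows 1.1
```

>>> {"fn": "arm_command", "kwargs": {"deltas": [[0, 0, 0, -0.3, 1.3, 2, 1], [0, 0, 0, -0.6, 2.5, 4, 1], [0, 0, 0, -0.6, 2.5, 6, 1], [0, 0, 0, -0.6, 2.5, 7.5, 1], [0, 0, 0, -0.6, 2.5, 8.5, 1], [0, 0, 0, -0.6, 2.5, 9, 1], [0, 0, 0, -0.6, 2.5, 9.2, 1], [0, 0, 0, -0.6, 2.5, 9.2, 1]]}}

```text
time_s: 14.83
tcp_pos: [0.5461, 0.1804, 0.1576]
ee_rot: [[-0.994, 0.105, -0.0], [0.105, 0.994, -0.0], [0.0, -0.0, -1.0]]
wrist_force: [0.5, -0.3, -1.3]
gripper_width: 0.569
gripper_force: 30.0
```

>>> {"fn": "arm_command", "kwargs": {"deltas": [[0, 0, 0, 0, 0, 0.2, 1], [0, 0, 0, 0, 0, 0.3, 1], [0, 0, 0, 0, 0, 0.3, 1], [0, 0, 0, 0, 0, 0.3, -0.6], [0, 0, 0, 0, 0, 0.3, -0.6], [0, 0, 0, 0, 0, 0.3, -0.6], [0, 0, 0, 0, 0, 0.3, -0.6], [0, 0, 0, 0, 0, 0.3, -0.6]]}}

```text
time_s: 15.5
tcp_pos: [0.5463, 0.1809, 0.1548]
ee_rot: [[-0.994, 0.105, 0.001], [0.105, 0.994, 0.0], [-0.0, 0.0, -1.0]]
wrist_force: [-0.2, -0.3, 0.9]
gripper_width: 0.78
gripper_force: 0.0
```

>>> {"fn": "arm_command", "kwargs": {"deltas": [[0, 0, 0, 0, 0, -1, -0.6], [0, 0, 0, 0, 0, -4, -0.6], [0, 0, 0, 0, 0, -7, -0.6], [0, 0, 0, 0, 0, -10, -0.6], [0, 0, 0, 0, 0, -10, 1]]}}

```text
time_s: 15.92
tcp_pos: [0.5494, 0.1819, 0.2627]
ee_rot: [[-0.995, 0.104, 0.013], [0.104, 0.995, 0.005], [-0.013, 0.007, -1.0]]
wrist_force: [0.5, -0.3, 0.4]
gripper_width: 0.773
gripper_force: 0.0
```

```bash
python3 - <<'E'
from h import *
s=sense();print(s["tcp_pos"],s["wrist_force"],s["gripper_width"])
# push: tilt 45; tip point = TCP + .019*z ; tip lower corner
T=R(YC,45); z=T[:,2]
def tip(x,y,h): return cab(x,y,h)-.019*z
# contact reference: tip at x (front of fingers), h of tip center
st=(tip(-.155,.07,.20),T)
plan([(tip(-.155,.07,.24),T),st,(tip(-.155,.07,.143),T),(tip(.0,.07,.143),T)])
print(tip(-.155,.07,.143),tip(.015,.07,.143))
E
```

```text
[0.5493779  0.18191351 0.26272037] [ 0.54200054 -0.32530107  0.43388472] 0.7733131259351856
[0.009, -0.773, 0.003] [10.74, -0.02, 0.79] rows 6.2
[0.0, 0.0, 0.0] [2.83, 0.0, 2.83] rows 1.0
[0.0, 0.0, 0.0] [4.03, 0.0, 4.03] rows 1.4
[0.0, 0.0, 0.0] [-10.96, 0.0, 10.96] rows 3.7
[0.44265873 0.19285221 0.15643503] [0.61163314 0.1742068  0.15643503]
```

```bash
cat >> h.py <<'E'
T=R(YC,50)
def tip(x,y,h): return cab(x,y,h)-.019*T[:,2]
E
python3 - <<'E'
from h import *
plan([(tip(-.155,.07,.21),T),(tip(-.155,.07,.1425),T),(tip(-.07,.07,.1425),T),(tip(.015,.07,.1425),T)])
E
```

```text
[0.009, -0.86, 0.003] [10.89, -0.04, 3.91] rows 6.9
[0.0, 0.0, 0.0] [5.17, 0.0, 4.34] rows 1.6
[0.0, 0.0, 0.0] [-5.46, 0.0, 6.51] rows 2.0
[0.0, 0.0, 0.0] [-5.46, 0.0, 6.51] rows 2.0
```

>>> {"fn": "arm_command", "kwargs": {"deltas": [[0, -0.1, 0, 1.5, 0, 0, 1], [0, -0.22, 0, 3, 0, 0, 1], [0, -0.34, 0, 4.5, 0, 0.5, 1], [0, -0.46, 0, 6, 0, 1, 1], [0, -0.58, 0, 8, 0, 2, 1], [0, -0.7, 0, 9.5, 0, 3, 1], [0, -0.82, 0, 10.9, 0, 3.9, 1], [0, -0.86, 0, 10.9, 0, 3.9, 1]]}}

```text
time_s: 16.58
tcp_pos: [0.4672, 0.151, 0.2918]
ee_rot: [[-0.815, 0.026, 0.578], [0.015, 1.0, -0.023], [-0.579, -0.01, -0.815]]
wrist_force: [0.3, -1.0, 1.2]
gripper_width: 0.2
gripper_force: 0.0
```

>>> {"fn": "arm_command", "kwargs": {"deltas": [[0, 0, 0, 0, 0, 0, 1], [0, 0, 0, 0, 0, 0, 1], [0, 0, 0, 1.5, 0, 1.3, 1], [0, 0, 0, 3, 0, 2.5, 1], [0, 0, 0, 4.3, 0, 3.6, 1], [0, 0, 0, 4.3, 0, 3.6, 1], [0, 0, 0, 4.3, 0, 3.6, 1], [0, 0, 0, 4.3, 0, 3.6, 1]]}}

```text
time_s: 17.25
tcp_pos: [0.4615, 0.1417, 0.2593]
ee_rot: [[-0.838, 0.011, 0.545], [0.005, 1.0, -0.014], [-0.545, -0.009, -0.838]]
wrist_force: [0.2, -0.3, -0.3]
gripper_width: 0.004
gripper_force: 0.0
```

```bash
python3 - <<'E'
from h import *
save("wrist","w3.png");s=sense();p=np.array(s["tcp_pos"]);print(p,p+.019*np.array(s["ee_rot"])[:,2],s["wrist_force"],s["gripper_width"])
plan([(tip(-.155,.07,.1425),T),(tip(-.07,.07,.1425),T),(tip(.015,.07,.1425),T)])
E
```

```text
[0.46147873 0.14169928 0.25947955] [0.47184481 0.14144706 0.24355847] [-0.09008324  0.39790038  0.25304891] 0.0033577764939046006
[0.059, -0.295, 0.08] [7.41, 5.19, 7.62] rows 2.8
[0.0, 0.0, 0.0] [-5.46, 0.0, 6.51] rows 2.0
[0.0, 0.0, 0.0] [-5.46, 0.0, 6.51] rows 2.0
```

View pics/w3.png

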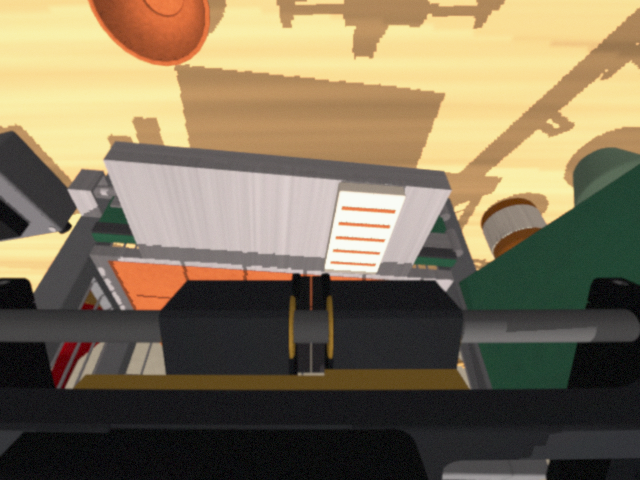

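The tile lies flat on the ledge, but the arm stopped short of the tilt, so I'll check the joints.

```bash
python3 - <<'E'
from h import *
s=sense();print(np.round(s["joints"],1))
E
```

```text
[  41.9   -5.8  -53.    53.4  -27.8 -177.4]
```

```bash
cat >> h.py <<'E'
def R2(yaw,tilt=0): return R(yaw,tilt)@np.diag([-1,-1,1])
T=R2(YC,50)
E
python3 - <<'E'
from h import *
a=cab(-.17,.04,.33)
plan([(a,R(YC)),(a,R(YC)@Ro.from_rotvec([0,0,-3.0]).as_matrix()),(tip(-.155,.07,.21),T),(tip(-.155,.07,.1425),T),(tip(-.07,.07,.1425),T),(tip(.015,.07,.1425),T)])
E
```

```text
[0.02, 0.577, 0.098] [-1.85, 2.06, -7.23] rows 4.7
[-0.0, -0.0, -3.0] [0.0, 0.0, 0.0] rows 24.0
[0.062, 0.871, -0.132] [-0.38, -2.98, 10.78] rows 7.1
[0.0, 0.0, 0.0] [-5.17, 0.0, 4.34] rows 1.6
[0.0, 0.0, 0.0] [5.46, -0.0, 6.51] rows 2.0
[0.0, 0.0, 0.0] [5.46, -0.0, 6.51] rows 2.0
```

>>> {"fn": "arm_command", "kwargs": {"deltas": [[0, 0.1, 0.02, -0.4, 0.4, -1.5, 1], [0, 0.22, 0.04, -0.8, 0.9, -3, 1], [0.01, 0.34, 0.06, -1.2, 1.4, -5, 1], [0.02, 0.46, 0.08, -1.6, 1.8, -7.2, 1], [0.02, 0.577, 0.1, -1.8, 2, -7.2, 1], [0.02, 0.577, 0.1, -1.8, 2, -7.2, 1]]}}

```text
time_s: 17.8
tcp_pos: [0.4375, 0.1651, 0.3332]
ee_rot: [[-0.994, 0.106, 0.009], [0.106, 0.994, 0.007], [-0.008, 0.008, -1.0]]
wrist_force: [0.9, -0.5, -0.2]
gripper_width: 0.004
gripper_force: 0.0
```

>>> {"fn": "arm_command", "kwargs": {"deltas": [[0, 0, -0.12, 0, 0, 0, 1], [0, 0, -0.24, 0, 0, 0, 1], [0, 0, -0.36, 0, 0, 0, 1], [0, 0, -0.48, 0, 0, 0, 1], [0, 0, -0.6, 0, 0, 0, 1], [0, 0, -0.72, 0, 0, 0, 1], [0, 0, -0.84, 0, 0, 0, 1], [0, 0, -0.96, 0, 0, 0, 1]]}}

```text
time_s: 18.47
tcp_pos: [0.4372, 0.1625, 0.3293]
ee_rot: [[-0.656, -0.755, 0.008], [-0.755, 0.656, 0.0], [-0.006, -0.006, -1.0]]
wrist_force: [0.5, -0.6, -0.5]
gripper_width: 0.002
gripper_force: 0.0
```

>>> {"fn": "arm_command", "kwargs": {"deltas": [[0, 0, -0.12, 0, 0, 0, 1], [0, 0, -0.24, 0, 0, 0, 1], [0, 0, -0.36, 0, 0, 0, 1], [0, 0, -0.48, 0, 0, 0, 1], [0, 0, -0.6, 0, 0, 0, 1], [0, 0, -0.72, 0, 0, 0, 1], [0, 0, -0.84, 0, 0, 0, 1], [0, 0, -0.96, 0, 0, 0, 1]]}}

```text
time_s: 19.13
tcp_pos: [0.4372, 0.1625, 0.3294]
ee_rot: [[0.243, -0.97, 0.008], [-0.97, -0.243, 0.0], [0.002, -0.008, -1.0]]
wrist_force: [-0.3, -1.0, -0.0]
gripper_width: 0.008
gripper_force: 0.0
```

>>> {"fn": "arm_command", "kwargs": {"deltas": [[0, 0, -0.12, 0, 0, 0, 1], [0, 0, -0.24, 0, 0, 0, 1], [0, 0, -0.36, 0, 0, 0, 1], [0, 0, -0.48, 0, 0, 0, 1], [0, 0, -0.6, 0, 0, 0, 1], [0, 0, -0.72, 0, 0, 0, 1], [0, 0, -0.84, 0, 0, 0, 1], [0, 0, -0.96, 0, 0, 0, 1]]}}

```text
time_s: 19.8
tcp_pos: [0.4372, 0.1625, 0.3294]
ee_rot: [[0.934, -0.358, 0.008], [-0.358, -0.934, 0.0], [0.008, -0.003, -1.0]]
wrist_force: [-0.6, -0.6, 0.0]
gripper_width: 0.008
gripper_force: 0.0
```

```bash
python3 - <<'E'
from h import *
s=sense();print(s["tcp_pos"],np.round(s["joints"],1))
plan([(tip(-.155,.07,.21),T),(tip(-.155,.07,.1425),T)])
E
```

```text
[0.43716841 0.16250775 0.32936026] [ 40.6   2.8 -12.1   0.3 -74.7  28.3]
[0.11, 0.86, -0.24] [-0.76, -2.97, 10.72] rows 7.2
[0.0, 0.0, 0.0] [-5.17, 0.0, 4.34] rows 1.6
```

>>> {"fn": "arm_command", "kwargs": {"deltas": [[0.01, 0.11, -0.03, 0, -0.4, 1, 1], [0.03, 0.22, -0.06, -0.2, -0.8, 2, 1], [0.04, 0.33, -0.09, -0.3, -1.2, 3, 1], [0.055, 0.44, -0.12, -0.4, -1.5, 5, 1], [0.07, 0.55, -0.15, -0.5, -2, 7, 1], [0.08, 0.66, -0.18, -0.6, -2.4, 9, 1], [0.1, 0.77, -0.21, -0.8, -3, 10.7, 1], [0.11, 0.86, -0.24, -0.8, -3, 10.7, 1]]}}

```text
time_s: 20.47
tcp_pos: [0.4575, 0.1844, 0.25]
ee_rot: [[0.744, -0.206, 0.636], [-0.163, -0.978, -0.126], [0.648, -0.01, -0.761]]
wrist_force: [1.5, -0.5, 1.0]
gripper_width: 0.006
gripper_force: 0.0
```

>>> {"fn": "arm_command", "kwargs": {"deltas": [[0, 0, 0, 0, 0, 0, 1], [0, 0, 0, 0, 0, 0, 1], [0, 0, 0, 0, 0, 0, 1], [0, 0, 0, 0, 0, 0, 1]]}}

```text
time_s: 20.8
tcp_pos: [0.4589, 0.1841, 0.2519]
ee_rot: [[0.744, -0.21, 0.634], [-0.168, -0.978, -0.126], [0.647, -0.013, -0.763]]
wrist_force: [-0.4, 1.3, -0.1]
gripper_width: 0.007
gripper_force: 0.0
```

```bash
python3 - <<'E'
from h import *
s=sense();p=np.array(s["tcp_pos"]);print(p,p+.019*np.array(s["ee_rot"])[:,2],np.round(s["joints"],1))
plan([(tip(-.155,.07,.1425),T)])
E
```

```text
[0.45894702 0.18413515 0.25187015] [0.4710015  0.18173483 0.23738126] [ 45.7  -1.9 -56.4  73.9 -34.4 -31.5]
[0.063, 0.168, -0.081] [-7.73, -0.37, 6.19] rows 2.4
```

>>> {"fn": "arm_command", "kwargs": {"deltas": [[0.015, 0.04, -0.02, -2, 0, 1.5, 1], [0.03, 0.08, -0.04, -4, -0.2, 3, 1], [0.045, 0.12, -0.06, -6, -0.3, 4.5, 1], [0.06, 0.168, -0.08, -7.7, -0.4, 6, 1], [0.06, 0.168, -0.08, -7.7, -0.4, 6, 1], [0.06, 0.168, -0.08, -7.7, -0.4, 6, 1], [0.06, 0.168, -0.08, -7.7, -0.4, 6, 1]]}}

```text
time_s: 21.38
tcp_pos: [0.468, 0.2303, 0.1893]
ee_rot: [[0.66, -0.133, 0.739], [-0.071, -0.991, -0.115], [0.748, 0.024, -0.663]]
wrist_force: [-0.0, 0.3, -0.0]
gripper_width: 0.007
gripper_force: 0.0
```

```bash
python3 - <<'E'
from h import *
s=sense();p=np.array(s["tcp_pos"]);print(p,p+.019*np.array(s["ee_rot"])[:,2],np.round(s["joints"],1),s["wrist_force"]); print(tip(-.155,.07,.1425))
plan([(tip(-.155,.07,.1425),T)])
E
```

```text
[0.46802169 0.23026615 0.18929823] [0.48206971 0.22808072 0.17669358] [ 34.3   7.4 -61.1 117.4 -35.2 -62.5] [-0.01981896  0.33731476 -0.0125395 ]
[0.44154568 0.19297509 0.15471296]
[0.033, 0.028, 0.003] [-4.07, 3.96, 0.77] rows 1.4
```

```bash
cat > kin.py <<'E'
from h import *
E_=lambda a,d:Ro.from_euler(a,d,degrees=True).as_matrix()
LIM=np.array([[-179.83,179.83],[-69.29,118.12],[-61.27,80.66],[-181.25,117.63],[-171.15,-9.14],[-177.46,177.46]])
def fk(q,P,s4=1,s6=1):
    A=E_('z',q[0]); p=A@[P[0],P[11],P[1]]
    A=A@E_('y',q[1]); p=p+A@[P[2],P[3],P[4]]
    A=A@E_('y',-q[2]); p=p+A@[P[5],P[6],P[7]]
    A=A@E_('x',s4*q[3])@E_('y',-q[4]); p=p+A@[P[8],P[9],0]
    A=A@E_('x',s6*q[5]+P[10]); return p,A   # x = tool axis
def axes(A): return np.column_stack([A[:,1],A[:,2],A[:,0]])
def ik(P,S,p,Rt,q0):
    def f(q):
        a,A=fk(q,P,*S); M=axes(A)
        return np.concatenate([(a-p)*20,(M-Rt).ravel()*3,1e-4*(q-q0)])
    r=least_squares(f,np.clip(q0,LIM[:,0]+.1,LIM[:,1]-.1),bounds=(LIM[:,0],LIM[:,1])); a,A=fk(r.x,P,*S)
    return r.x,np.linalg.norm(a-p)*1000,np.degrees(np.linalg.norm(Ro.from_matrix(axes(A).T@Rt).as_rotvec()))
E
python3 - <<'E'
from kin import *
import json
s=sense()
S=[([-59.381,22.042,.453,0,-68.411,-14.817],(.1701,-.6009,.2406),np.array([[-.9623,-.2721,0],[-.2721,.9623,0],[0,0,-1]])),
([22.628,9.806,.250,-.053,-80.838,-118.805],(.53226,.04902,.35962),np.array([[-.994,.108,-.007],[.108,.994,-.002],[.006,-.003,-1]])),
([39.389,10.018,-12.572,.004,-67.662,-170.327],(.4774,.1852,.2674),np.array([[-.755,.655,-.003],[.655,.755,-.003],[.001,-.004,-1]])),
([62.017,11.538,-11.595,-.003,-66.911,-158.005],(.37602,.36715,.26091),np.array([[-.995,.104,.001],[.104,.995,0],[-.001,0,-1]])),
([-1.229,6.190,-27.294,.015,-56.469,-83.558],(.40944,-.16869,.20207),np.array([[-.996,-.089,0],[-.089,.996,0],[0,0,-1]])),
([41.9,-5.8,-53,53.4,-27.8,-177.4],(.46148,.14170,.25948),np.array([[-.838,.011,.545],[.005,1,-.014],[-.545,-.009,-.838]])),
([45.7,-1.9,-56.4,73.9,-34.4,-31.5],(.45895,.18414,.25187),np.array([[.744,-.21,.634],[-.168,-.978,-.126],[.647,-.013,-.763]])),
(s["joints"],s["tcp_pos"],np.array(s["ee_rot"]))]
best=None
for s4 in(1,-1):
  for s6 in(1,-1):
    for o in(0,90,180,-90):
      def f(P):
        r=[]
        for q,p,M in S:
            a,A=fk(q,P,s4,s6); r+=list((a-p)*10)+list((axes(A)-M).ravel())
        return np.array(r+list(1e-3*np.array(P[:10])))
      r=least_squares(f,[0,.2,0,-.1,.3,.3,0,0,.2,0,o,0])
      if best is None or r.cost<best[0]: best=(r.cost,s4,s6,r.x,r.fun)
print(best[:3],best[3].round(3)); print(best[4][:96].reshape(8,12).round(2)[:,:3]/10)
json.dump([best[3].tolist(),best[1],best[2]],open('kin.json','w'))
E
```

```text
(np.float64(4.175296939957014e-05), -1, -1) [-2.00000e-03  1.61000e-01  2.00000e-03  0.00000e+00  5.64000e-01
  4.22000e-01  0.00000e+00  0.00000e+00  2.87000e-01 -1.60000e-01
  1.80004e+02 -0.00000e+00]
[[-0. -0.  0.]
 [-0.  0. -0.]
 [-0.  0. -0.]
 [-0. -0. -0.]
 [ 0.  0.  0.]
 [-0. -0.  0.]
 [ 0. -0.  0.]
 [-0.  0. -0.]]
```

```bash
cat >> kin.py <<'E'
import json
P_,*S_=json.load(open('kin.json'))
def bestik(p,Rt,n=12,seeds=()):
    rng=np.random.default_rng(0); out=None
    for q0 in list(seeds)+[[j1,5,-20,j4,-50,j6] for j1 in(40,-10) for j4 in(0,60,-90,-150) for j6 in(-100,80)]:
        q,e,a=ik(P_,S_,p,Rt,np.array(q0,float))
        if out is None or e+a<out[1]+out[2]: out=(q,e,a)
        if e<.5 and a<.3: break
    return out
E
python3 - <<'E'
from kin import *
for nm,RR in(("back",R),("front",R2)):
  for y in(.07,0,-.07):
    for t in(20,30,40,50):
      row=[]
      for x in(-.15,-.06,.015):
        M=RR(YC,t); q,e,a=bestik(cab(x,y,.14)-.019*M[:,2],M); row.append('ok '+str(q.round().astype(int).tolist()) if e<1 and a<1 else '--%.0f/%.0f'%(e,a))
      print(nm,y,t,row)
E
```

```text
back 0.07 20 ['ok [48, 7, -48, 37, -27, -176]', 'ok [40, 14, -38, 32, -28, -163]', 'ok [34, 20, -27, 27, -30, -152]']
back 0.07 30 ['ok [35, 5, -60, 87, -19, 146]', 'ok [27, 12, -52, 89, -16, 152]', 'ok [25, 17, -44, 81, -15, 162]']
back 0.07 40 ['--7/6', '--4/3', '--4/3']
back 0.07 50 ['--9/7', '--7/6', '--5/5']
back 0 20 ['ok [41, 4, -52, 37, -24, -170]', 'ok [33, 12, -41, 31, -25, -156]', 'ok [29, 18, -30, 25, -27, -146]']
back 0 30 ['--6/3', 'ok [11, 9, -55, 108, -9, 146]', 'ok [12, 15, -48, 97, -9, 157]']
back 0 40 ['--2/1', '--3/2', '--5/4']
back 0 50 ['--2/2', 'ok [-5, 11, -53, -181, -24, 90]', 'ok [-5, 16, -44, -181, -20, 90]']
back -0.07 20 ['ok [33, 1, -55, 35, -22, -160]', 'ok [26, 10, -43, 28, -23, -147]', 'ok [22, 16, -32, 22, -26, -137]']
back -0.07 30 ['--10/5', '--4/3', '--3/2']
back -0.07 40 ['--7/5', '--5/5', '--6/5']
back -0.07 50 ['ok [-17, 0, -54, -148, -15, 65]', 'ok [-15, 8, -45, -154, -15, 70]', 'ok [-13, 14, -36, -153, -11, 68]']
front 0.07 20 ['ok [48, 7, -48, 37, -27, 4]', 'ok [40, 14, -38, 32, -28, 17]', 'ok [34, 20, -27, 27, -30, 28]']
front 0.07 30 ['ok [35, 5, -60, 87, -19, -34]', 'ok [27, 12, -52, 89, -16, -28]', 'ok [25, 17, -44, 81, -15, -18]']
front 0.07 40 ['--7/6', '--4/3', '--4/3']
front 0.07 50 ['--9/7', '--7/6', '--5/5']
front 0 20 ['ok [41, 4, -53, 37, -24, 10]', 'ok [33, 12, -41, 31, -25, 24]', 'ok [29, 18, -30, 25, -27, 34]']
front 0 30 ['--6/3', 'ok [11, 9, -55, 108, -9, -34]', 'ok [12, 15, -48, 97, -9, -23]']
front 0 40 ['--2/1', '--3/2', '--5/4']
front 0 50 ['--2/2', 'ok [-5, 11, -53, -181, -24, -90]', 'ok [-5, 16, -44, -181, -20, -90]']
front -0.07 20 ['ok [33, 1, -55, 35, -22, 20]', 'ok [26, 10, -43, 28, -23, 33]', 'ok [22, 16, -32, 22, -26, 43]']
front -0.07 30 ['--10/5', '--4/3', '--3/2']
front -0.07 40 ['--7/5', '--5/5', '--6/5']
front -0.07 50 ['ok [-17, 0, -54, -148, -15, -115]', 'ok [-15, 8, -45, -154, -15, -110]', 'ok [-13, 14, -36, -153, -11, -112]']
```

```bash
cat >> kin.py <<'E'
T=R(YC,20)
def tip(x,y,h): return cab(x,y,h)-.019*T[:,2]   # front edge = x+.009 ; lowest = h-.0033
def chk(wps):
    q=np.array(sense()["joints"])
    for p,M in wps:
        q,e,a=ik(P_,S_,p,M,q); print('   ik',q.round().tolist(),'err %.1f %.1f'%(e,a))
E
python3 - <<'E'
from kin import *
a=cab(-.17,.05,.33)
w=[(a,R2(YC)@Ro.from_rotvec([0,0,.15]).as_matrix()),(a,R(YC)),(tip(-.14,.07,.2),T),(tip(-.14,.07,.1365),T),(tip(-.06,.07,.1365),T),(tip(.003,.07,.1365),T)]
plan(w);chk(w)
E
```

```text
[-0.031, -0.845, 0.129] [9.0, 6.38, -10.83] rows 6.8
[0.0, 0.0, 2.992] [0.0, 0.0, 0.0] rows 23.9
[0.0, -0.349, 0.0] [-2.35, 2.0, 11.21] rows 2.8
[0.0, 0.0, 0.0] [2.17, 0.0, 5.97] rows 1.5
[0.0, 0.0, 0.0] [-7.52, 0.0, 2.74] rows 1.9
[0.0, 0.0, 0.0] [-5.92, 0.0, 2.15] rows 1.5
   ik [41.0, 4.0, -11.0, 0.0, -75.0, 34.0] err 0.0 0.0
   ik [41.0, 4.0, -11.0, -0.0, -75.0, -138.0] err 0.0 0.0
   ik [49.0, 4.0, -40.0, 27.0, -38.0, -165.0] err 0.0 0.0
   ik [46.0, 8.0, -48.0, 37.0, -27.0, -175.0] err 0.0 0.0
   ik [39.0, 15.0, -38.0, 33.0, -27.0, -164.0] err 0.0 0.0
   ik [35.0, 20.0, -29.0, 28.0, -29.0, -155.0] err 0.0 0.0
```

>>> {"fn": "arm_command", "kwargs": {"deltas": [[0, -0.1, 0.02, 1, 0.8, -1.5, 1], [-0.01, -0.2, 0.03, 2, 1.6, -3, 1], [-0.015, -0.35, 0.05, 3.5, 2.4, -4.5, 1], [-0.02, -0.5, 0.07, 5, 3.5, -6, 1], [-0.02, -0.6, 0.09, 6.5, 4.5, -8, 1], [-0.03, -0.7, 0.11, 8, 5.5, -9.5, 1], [-0.03, -0.845, 0.13, 9, 6.4, -10.8, 1], [-0.03, -0.845, 0.13, 9, 6.4, -10.8, 1]]}}

```text
time_s: 22.05
tcp_pos: [0.4424, 0.1729, 0.3265]
ee_rot: [[0.863, -0.231, 0.45], [-0.196, -0.973, -0.123], [0.466, 0.018, -0.884]]
wrist_force: [2.9, -0.5, 0.7]
gripper_width: 0.007
gripper_force: 0.0
```

```bash
python3 - <<'E'
from kin import *
print(np.round(sense()["joints"],1))
a=cab(-.17,.05,.33)
plan([(a,R2(YC)@Ro.from_rotvec([0,0,.15]).as_matrix())])
E
```

```text
[ 54.5  -5.6 -36.5  32.9 -53.7   3.8]
[0.011, -0.485, 0.031] [-0.14, 0.06, -0.47] rows 3.9
```

>>> {"fn": "arm_command", "kwargs": {"deltas": [[0, -0.12, 0.01, 0, 0, 0, 1], [0, -0.24, 0.01, 0, 0, 0, 1], [0, -0.36, 0.02, 0, 0, -0.2, 1], [0.01, -0.485, 0.03, -0.1, 0, -0.4, 1], [0.01, -0.485, 0.03, -0.1, 0, -0.4, 1], [0.01, -0.485, 0.03, -0.1, 0, -0.4, 1], [0.01, -0.485, 0.03, -0.1, 0, -0.4, 1], [0.01, -0.485, 0.03, -0.1, 0, -0.4, 1]]}}

```text
time_s: 22.72
tcp_pos: [0.4407, 0.1728, 0.3282]
ee_rot: [[0.966, -0.259, 0.006], [-0.259, -0.966, -0.006], [0.007, 0.004, -1.0]]
wrist_force: [0.1, 0.3, -0.3]
gripper_width: 0.005
gripper_force: 0.0
```

>>> {"fn": "arm_command", "kwargs": {"deltas": [[0, 0, 0.12, 0, 0, 0, 1], [0, 0, 0.24, 0, 0, 0, 1], [0, 0, 0.36, 0, 0, 0, 1], [0, 0, 0.48, 0, 0, 0, 1], [0, 0, 0.6, 0, 0, 0, 1], [0, 0, 0.72, 0, 0, 0, 1], [0, 0, 0.84, 0, 0, 0, 1], [0, 0, 0.96, 0, 0, 0, 1]]}}

```text
time_s: 23.38
tcp_pos: [0.4407, 0.173, 0.3284]
ee_rot: [[0.337, -0.942, 0.006], [-0.942, -0.337, -0.006], [0.008, -0.004, -1.0]]
wrist_force: [0.8, 0.5, -0.2]
gripper_width: 0.006
gripper_force: 0.0
```

>>> {"fn": "arm_command", "kwargs": {"deltas": [[0, 0, 0.12, 0, 0, 0, 1], [0, 0, 0.24, 0, 0, 0, 1], [0, 0, 0.36, 0, 0, 0, 1], [0, 0, 0.48, 0, 0, 0, 1], [0, 0, 0.6, 0, 0, 0, 1], [0, 0, 0.72, 0, 0, 0, 1], [0, 0, 0.84, 0, 0, 0, 1], [0, 0, 0.96, 0, 0, 0, 1]]}}

```text
time_s: 24.05
tcp_pos: [0.4407, 0.173, 0.3284]
ee_rot: [[-0.578, -0.816, 0.006], [-0.816, 0.578, -0.006], [0.001, -0.008, -1.0]]
wrist_force: [0.4, 0.2, -0.3]
gripper_width: 0.008
gripper_force: 0.0
```

>>> {"fn": "arm_command", "kwargs": {"deltas": [[0, 0, 0.12, 0, 0, 0, 1], [0, 0, 0.24, 0, 0, 0, 1], [0, 0, 0.36, 0, 0, 0, 1], [0, 0, 0.48, 0, 0, 0, 1], [0, 0, 0.6, 0, 0, 0, 1], [0, 0, 0.72, 0, 0, 0, 1], [0, 0, 0.84, 0, 0, 0, 1], [0, 0, 0.96, 0, 0, 0, 1]]}}

```text
time_s: 24.72
tcp_pos: [0.4407, 0.173, 0.3284]
ee_rot: [[-1.0, 0.006, 0.006], [0.006, 1.0, -0.006], [-0.006, -0.006, -1.0]]
wrist_force: [0.4, -0.8, -1.3]
gripper_width: 0.004
gripper_force: 0.0
```

```bash
python3 - <<'E'
from kin import *
print(np.round(sense()["joints"],1))
w=[(tip(-.14,.07,.2),T),(tip(-.14,.07,.1365),T),(tip(-.06,.07,.1365),T),(tip(.003,.07,.1365),T)]
plan(w);chk(w)
E
```

```text
[  41.5    3.7  -11.3    0.5  -74.9 -131.9]
[0.013, -0.342, 0.104] [-2.3, 1.82, 11.06] rows 2.9
[0.0, 0.0, 0.0] [2.17, 0.0, 5.97] rows 1.5
[0.0, 0.0, 0.0] [-7.52, 0.0, 2.74] rows 1.9
[0.0, 0.0, 0.0] [-5.92, 0.0, 2.15] rows 1.5
   ik [49.0, 4.0, -40.0, 27.0, -38.0, -165.0] err 0.0 0.0
   ik [46.0, 8.0, -48.0, 37.0, -27.0, -175.0] err 0.0 0.0
   ik [39.0, 15.0, -38.0, 33.0, -27.0, -164.0] err 0.0 0.0
   ik [35.0, 20.0, -29.0, 28.0, -29.0, -155.0] err 0.0 0.0
```

>>> {"fn": "arm_command", "kwargs": {"deltas": [[0, -0.08, 0.03, -0.6, 0.4, 2, 1], [0.01, -0.16, 0.05, -1.2, 0.8, 5, 1], [0.013, -0.25, 0.08, -1.8, 1.3, 8, 1], [0.013, -0.342, 0.104, -2.3, 1.8, 11.1, 1], [0.013, -0.342, 0.104, -2.3, 1.8, 11.1, 1], [0.013, -0.342, 0.104, -2.3, 1.8, 11.1, 1], [0.013, -0.342, 0.104, -2.3, 1.8, 11.1, 1], [0.013, -0.342, 0.104, -2.3, 1.8, 11.1, 1]]}}

```text
time_s: 25.38
tcp_pos: [0.4664, 0.1918, 0.2195]
ee_rot: [[-0.934, 0.104, 0.342], [0.099, 0.995, -0.033], [-0.343, 0.004, -0.939]]
wrist_force: [-0.3, 0.1, 0.3]
gripper_width: 0.006
gripper_force: 0.0
```

>>> {"fn": "arm_command", "kwargs": {"deltas": [[0, 0, 0, 1, 0, 2.5, 1], [0, 0, 0, 1.8, 0, 5, 1], [0, 0, 0, 2.2, 0, 6, 1], [0, 0, 0, 2.2, 0, 6, 1], [0, 0, 0, 2.2, 0, 6, 1], [0, 0, 0, 2.2, 0, 6, 1]]}}

```text
time_s: 25.88
tcp_pos: [0.4669, 0.1917, 0.1557]
ee_rot: [[-0.934, 0.106, 0.342], [0.101, 0.994, -0.033], [-0.344, 0.004, -0.939]]
wrist_force: [-0.2, 0.3, -1.6]
gripper_width: 0.007
gripper_force: 0.0
```

```bash
python3 - <<'E'
from kin import *
s=sense();print(np.round(s["joints"],1),np.array(s["tcp_pos"])-tip(-.14,.07,.1365),s["wrist_force"])
w=[(tip(-.06,.07,.1365),T),(tip(.003,.07,.1365),T)]
plan(w)
E
```

```text
[  46.2    8.4  -47.3   37.4  -26.4 -175. ] [0.00247108 0.00125795 0.00134256] [-0.16830503  0.34888643 -1.56764332]
[0.005, 0.002, 0.002] [-7.25, -0.18, 2.8] rows 1.9
[0.0, 0.0, 0.0] [-5.92, 0.0, 2.15] rows 1.5
```

>>> {"fn": "arm_command", "kwargs": {"deltas": [[0, 0, 0, -1.5, 0, 0.6, 1], [0, 0, 0, -3, 0, 1.15, 1], [0, 0, 0, -4.5, 0, 1.7, 1], [0, 0, 0, -6, 0, 2.3, 1], [0, 0, 0, -7.2, -0.1, 2.8, 1], [0, 0, 0, -8.5, -0.1, 3.2, 1], [0, 0, 0, -10, -0.1, 3.8, 1], [0, 0, 0, -11.2, -0.1, 4.25, 1]]}}

```text
time_s: 26.55
tcp_pos: [0.5864, 0.1776, 0.1541]
ee_rot: [[-0.934, 0.106, 0.342], [0.101, 0.994, -0.034], [-0.344, 0.003, -0.939]]
wrist_force: [-1.3, 0.6, 1.0]
gripper_width: 0.006
gripper_force: 0.8
```

>>> {"fn": "arm_command", "kwargs": {"deltas": [[0, 0, 0, -0.8, 0, 0.3, 1], [0, 0, 0, -1.4, 0, 0.5, 1], [0, 0, 0, -1.8, 0, 0.65, 1], [0, 0, 0, -2, 0, 0.7, 1], [0, 0, 0, -2, 0, 0.7, 1], [0, 0, 0, -2, 0, 0.7, 1]]}}

```text
time_s: 27.05
tcp_pos: [0.6054, 0.1745, 0.1522]
ee_rot: [[-0.935, 0.106, 0.339], [0.1, 0.994, -0.036], [-0.341, 0.0, -0.94]]
wrist_force: [0.4, -1.1, -0.6]
gripper_width: 0.01
gripper_force: 0.0
```

```bash
cat >> kin.py <<'E'
def tocab(w):
    d=np.array(w[:2])-CAB[:2]; q=CAB[2]; return np.array([np.cos(q)*d[0]+np.sin(q)*d[1],-np.sin(q)*d[0]+np.cos(q)*d[1]])
E
python3 - <<'E'
from kin import *
s=sense();p=np.array(s["tcp_pos"]);t=p+.019*np.array(s["ee_rot"])[:,2];print(np.round(s["joints"],1),tocab(t),t[2],s["wrist_force"])
print(p-tip(.003,.07,.1365))
# retreat
w=[(tip(-.14,.07,.15),T),(cab(-.17,-.02,.30),R(0)),((.4216,-.2778,.2),R(11.3)),((.4216,-.2778,.024),R(11.3))]
plan(w);chk(w)
E
```

```text
[  35.1   19.6  -29.7   28.2  -28.3 -154.7] [0.00177302 0.06968141] 0.1343316179075269 [ 0.39412206 -1.13479562 -0.5855544 ]
[-0.00124129 -0.00021672 -0.00216225]
[0.002, -0.001, 0.004] [12.79, 0.09, -6.31] rows 3.4
[-0.019, 0.349, -0.109] [-2.31, -9.0, -13.22] rows 3.9
[0.0, 0.0, -0.197] [0.96, -38.14, 10.0] rows 9.5
[0.0, 0.0, 0.0] [0.0, 0.0, 17.6] rows 4.2
   ik [47.0, 7.0, -46.0, 34.0, -29.0, -173.0] err 0.0 0.0
   ik [35.0, 2.0, -18.0, 0.0, -71.0, -125.0] err 0.0 0.0
   ik [-15.0, 12.0, -20.0, 0.0, -58.0, -64.0] err 0.0 0.0
   ik [-15.0, 26.0, -31.0, -0.0, -33.0, -64.0] err 0.0 0.0
```

>>> {"fn": "arm_command", "kwargs": {"deltas": [[0, 0, 0, 3, 0, -1.5, 1], [0, 0, 0, 6, 0, -3, 1], [0, 0, 0, 9.5, 0, -4.7, 1], [0, 0, 0, 12.8, 0, -6.3, 1], [0, 0, 0, 12.8, 0, -6.3, 1]]}}

```text
time_s: 27.47
tcp_pos: [0.4596, 0.1879, 0.1675]
ee_rot: [[-0.935, 0.103, 0.338], [0.096, 0.995, -0.036], [-0.34, -0.001, -0.94]]
wrist_force: [-0.9, -0.2, -0.6]
gripper_width: 0.007
gripper_force: 0.0
```

>>> {"fn": "arm_command", "kwargs": {"deltas": [[0, 0.09, -0.03, -0.6, -2, -3.3, -1], [-0.01, 0.18, -0.06, -1.2, -4.5, -6.6, -1], [-0.02, 0.27, -0.09, -1.8, -7, -10, -1], [-0.02, 0.349, -0.11, -2.3, -9, -13.2, -1], [-0.02, 0.349, -0.11, -2.3, -9, -13.2, -1], [-0.02, 0.349, -0.11, -2.3, -9, -13.2, -1]]}}

```text
time_s: 27.97
tcp_pos: [0.4349, 0.102, 0.3066]
ee_rot: [[-1.0, -0.004, 0.008], [-0.004, 1.0, 0.007], [-0.008, 0.007, -1.0]]
wrist_force: [1.9, -0.4, 0.6]
gripper_width: 0.376
gripper_force: 0.0
```

>>> {"fn": "arm_command", "kwargs": {"deltas": [[0, 0, -0.02, 0.1, -3.8, 0.5, -1], [0, 0, -0.05, 0.2, -7.6, 1, -1], [0, 0, -0.08, 0.3, -11.5, 2, -1], [0, 0, -0.1, 0.4, -15.5, 3, -1], [0, 0, -0.12, 0.5, -19.5, 4, -1], [0, 0, -0.14, 0.6, -23.5, 5, -1], [0, 0, -0.16, 0.7, -27.5, 6, -1], [0, 0, -0.18, 0.8, -31, 7, -1]]}}

```text
time_s: 28.63
tcp_pos: [0.4246, -0.2097, 0.2288]
ee_rot: [[-0.983, -0.184, -0.0], [-0.184, 0.983, 0.0], [0.0, 0.0, -1.0]]
wrist_force: [0.6, 1.7, 0.1]
gripper_width: 0.959
gripper_force: 0.0
```

```bash
python3 - <<'E'
from kin import *
c=capture("wrist"); np.save('/tmp/wrist.npy',c,allow_pickle=True); tiles(c,roi=(0,0,640,300),amin=1500)
s=sense();print(s["tcp_pos"],s["gripper_width"])
w=[((.4216,-.2778,.14),R(11.3)),((.4216,-.2778,.024),R(11.3))]
plan(w)
c=capture("top"); np.save('/tmp/top.npy',c,allow_pickle=True)
tiles(c,.142,(165,100,360,290),150)
im=c["pixels"]; cv2.imwrite('pics/t3.png',cv2.resize(im[120:280,170:380],(787,600),interpolation=cv2.INTER_CUBIC))
E
```

```text
[298.  82.] 6541 pos 0.3015 -0.2419 size 0.024 0.233 yaw -89.7
[132. 173.] 4844 pos 0.4184 -0.3942 size 0.099 0.050 yaw 0.7
[245. 197.] 4657 pos 0.4217 -0.2780 size 0.099 0.050 yaw 11.2
[ 0.42344962 -0.21323706  0.22644415] 0.975830469555882
[0.001, -0.005, -0.016] [1.3, -6.33, 8.64] rows 2.6
[0.0, 0.0, 0.0] [0.0, 0.0, 11.6] rows 2.8
[274. 210.] 13386 pos 0.6400 0.1403 size 0.530 0.397 yaw 83.5
```

View pics/t3.png

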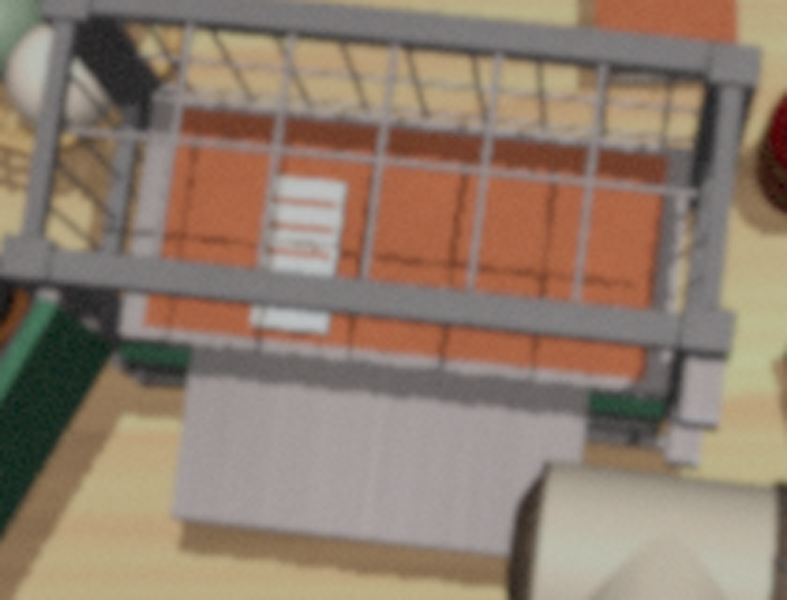

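Tile 1 lies inside on the deck, with its rear edge just behind the front plane. Next is tile 2.

>>> {"fn": "arm_command", "kwargs": {"deltas": [[0, 0, -0.016, 0.6, -3, 2, -1], [0, 0, -0.016, 1.3, -6.3, 4, -1], [0, 0, -0.016, 1.3, -6.3, 7, -1], [0, 0, -0.016, 1.3, -6.3, 11, -1], [0, 0, -0.016, 1.3, -6.3, 15, -1], [0, 0, -0.016, 1.3, -6.3, 18.5, -1], [0, 0, -0.016, 1.3, -6.3, 20.2, -1], [0, 0, -0.016, 1.3, -6.3, 20.2, -1]]}}

```text
time_s: 29.4
tcp_pos: [0.421, -0.2701, 0.0235]
ee_rot: [[-0.98, -0.2, -0.01], [-0.2, 0.98, 0.003], [0.009, 0.005, -1.0]]
wrist_force: [-0.2, 0.1, 0.0]
gripper_width: 1.003
gripper_force: 0.0
```

>>> {"fn": "arm_command", "kwargs": {"deltas": [[0, 0, 0, 0, 0, 0, 1], [0, 0, 0, 0, 0, 0, 1], [0, 0, 0, 0, 0, 0, 1], [0, 0, 0, 0, 0, 0, 1], [0, 0, 0, 0, 0, 0, 1], [0, 0, 0, 0, 0, 0, 1], [0, 0, 0, 0, 0, 0, 1], [0, 0, 0, 0, 0, 0, 1]]}}

```text
time_s: 30.07
tcp_pos: [0.4247, -0.272, 0.0281]
ee_rot: [[-0.98, -0.2, 0.001], [-0.2, 0.98, 0.0], [-0.001, -0.0, -1.0]]
wrist_force: [0.3, -0.4, 6.0]
gripper_width: 0.567
gripper_force: 30.0
```

>>> {"fn": "arm_command", "kwargs": {"deltas": [[0, 0, 0, 0, 0, -1, 1], [0, 0, 0, 0, 0, -4, 1], [0, 0, 0, 0, 0, -8, 1], [0, 0, 0, 0, 0, -12, 1], [0, 0, 0, 0, 0, -16, 1], [0, 0, 0, 0, 0, -20, 1], [0, 0, 0, 0, 0, -22, 1], [0, 0, 0, 0, 0, -22, 1]]}}

```text
time_s: 30.73
tcp_pos: [0.4258, -0.2726, 0.2531]
ee_rot: [[-0.98, -0.2, 0.009], [-0.2, 0.98, -0.003], [-0.008, -0.004, -1.0]]
wrist_force: [1.0, -0.0, -2.0]
gripper_width: 0.561
gripper_force: 30.0
```

```bash
python3 - <<'E'
from kin import *
s=sense();print(s["tcp_pos"],s["gripper_width"],s["gripper_force"])
c=load("top"); print([tocab(at_z(c,170+u/3.75,120+v/3.75,.142)) for u,v in((327,332),(252,327),(347,180))])
w=[((.45,-.02,.245),R(5)),(cab(-.065,0,.22),R(YC)),(cab(-.065,0,.154),R(YC))]
plan(w)
E
```

```text
[ 0.42576404 -0.27257755  0.25310525] 0.5614764457635314 29.998906552791595
[array([0.01347635, 0.04122909]), array([0.011745  , 0.09019826]), array([0.11486356, 0.04082275])]
[-0.004, 0.008, 0.114] [-7.42, 24.26, 0.76] rows 6.1
[0.0, 0.0, 0.197] [-9.9, 12.38, 2.5] rows 3.8
[0.0, 0.0, 0.0] [0.0, 0.0, 6.6] rows 1.6
```

>>> {"fn": "arm_command", "kwargs": {"deltas": [[0, 0, 0.02, -1.2, 4, 0, 1], [0, 0, 0.04, -2.4, 8, 0.2, 1], [0, 0, 0.06, -3.7, 12, 0.4, 1], [0, 0, 0.08, -5, 16, 0.6, 1], [0, 0, 0.1, -6.2, 20, 0.8, 1], [0, 0, 0.114, -7.4, 24.2, 0.8, 1], [0, 0, 0.114, -7.4, 24.2, 0.8, 1], [0, 0, 0.114, -7.4, 24.2, 0.8, 1]]}}

```text
time_s: 31.4
tcp_pos: [0.4471, -0.0179, 0.2384]
ee_rot: [[-0.996, -0.091, -0.004], [-0.091, 0.996, 0.001], [0.004, 0.001, -1.0]]
wrist_force: [0.5, -0.3, -1.0]
gripper_width: 0.564
gripper_force: 30.0
```

>>> {"fn": "arm_command", "kwargs": {"deltas": [[0, 0, 0.05, -2.5, 3.2, 0.6, 1], [0, 0, 0.1, -5, 6.4, 1.2, 1], [0, 0, 0.15, -7.5, 9.4, 1.8, 1], [0, 0, 0.197, -9.9, 12.4, 2.5, 1], [0, 0, 0.197, -9.9, 12.4, 2.5, 1], [0, 0, 0.197, -9.9, 12.4, 2.5, 1]]}}

```text
time_s: 31.9
tcp_pos: [0.5358, 0.1119, 0.2121]
ee_rot: [[-0.994, 0.11, -0.006], [0.11, 0.994, -0.001], [0.006, -0.002, -1.0]]
wrist_force: [-0.8, 0.0, -1.8]
gripper_width: 0.56
gripper_force: 30.0
```

```bash
python3 - <<'E'
from kin import *
s=sense();print(s["tcp_pos"],s["gripper_width"],s["wrist_force"])
w=[(cab(-.065,-.002,.158),R(YC))]
plan(w)
E
```

```text
[0.53584491 0.1118896  0.21210948] 0.559958558095958 [-0.75051092  0.03025544 -1.81100302]
[-0.002, -0.006, -0.0] [-0.23, -0.17, 5.41] rows 1.3
```

Next I'll lower, release, lift, then close and tilt behind the tile.

>>> {"fn": "arm_command", "kwargs": {"deltas": [[0, 0, 0, -0.2, -0.2, 2, 1], [0, 0, 0, -0.2, -0.2, 3.7, 1], [0, 0, 0, -0.2, -0.2, 4.8, 1], [0, 0, 0, -0.2, -0.2, 5.3, 1], [0, 0, 0, -0.2, -0.2, 5.6, 1], [0, 0, 0, -0.2, -0.2, 5.7, 1], [0, 0, 0, -0.2, -0.2, 5.7, 1]]}}

```text
time_s: 32.48
tcp_pos: [0.5379, 0.1093, 0.1583]
ee_rot: [[-0.994, 0.111, -0.0], [0.111, 0.994, 0.001], [0.0, 0.001, -1.0]]
wrist_force: [1.1, -0.5, -0.3]
gripper_width: 0.564
gripper_force: 30.0
```

>>> {"fn": "arm_command", "kwargs": {"deltas": [[0, 0, 0, 0, 0, 0, -0.6], [0, 0, 0, 0, 0, 0, -0.6], [0, 0, 0, 0, 0, 0, -0.6], [0, 0, 0, 0, 0, 0, -0.6], [0, 0, 0, 0, 0, 0, -0.6], [0, 0, 0, 0, 0, -2, -0.6], [0, 0, 0, 0, 0, -5, -0.6], [0, 0, 0, 0, 0, -7, -0.6]]}}

```text
time_s: 33.15
tcp_pos: [0.5384, 0.1102, 0.2295]
ee_rot: [[-0.994, 0.109, 0.001], [0.109, 0.994, 0.001], [-0.0, 0.001, -1.0]]
wrist_force: [0.9, 1.3, 1.3]
gripper_width: 0.8
gripper_force: 0.0
```

```bash
python3 - <<'E'
from kin import *
s=sense();print(s["tcp_pos"],s["gripper_width"],s["wrist_force"])
y=-.005
w=[(tip(-.14,y,.2),T),(tip(-.14,y,.1365),T),(tip(.002,y,.1365),T)]
plan(w);chk(w)
E
```

```text
[0.5384435  0.11017863 0.22945401] 0.7995026081533881 [0.9157902  1.27804343 1.2806769 ]
[0.001, -0.349, 0.0] [8.23, -0.33, 1.16] rows 2.8
[0.0, 0.0, 0.0] [2.17, 0.0, 5.97] rows 1.5
[0.0, 0.0, 0.0] [-13.34, 0.0, 4.86] rows 3.4
   ik [42.0, -0.0, -43.0, 26.0, -36.0, -157.0] err 0.0 0.0
   ik [39.0, 5.0, -52.0, 38.0, -23.0, -169.0] err 0.0 0.0
   ik [29.0, 17.0, -33.0, 27.0, -26.0, -148.0] err 0.0 0.0
```

>>> {"fn": "arm_command", "kwargs": {"deltas": [[0, -0.06, 0, 1.5, 0, -1.5, 1], [0, -0.12, 0, 3, 0, -1.5, 1], [0, -0.2, 0, 5, 0, -0.5, 1], [0, -0.28, 0, 6.8, -0.1, 0.3, 1], [0, -0.349, 0, 8.2, -0.1, 1.1, 1], [0, -0.349, 0, 8.2, -0.1, 1.1, 1], [0, -0.349, 0, 8.2, -0.1, 1.1, 1], [0, -0.349, 0, 8.2, -0.1, 1.1, 1]]}}

```text
time_s: 33.82
tcp_pos: [0.4569, 0.119, 0.2177]
ee_rot: [[-0.934, 0.109, 0.341], [0.103, 0.994, -0.035], [-0.342, 0.003, -0.94]]
wrist_force: [1.3, 0.9, 0.3]
gripper_width: 0.281
gripper_force: 0.0
```

>>> {"fn": "arm_command", "kwargs": {"deltas": [[0, 0, 0, 0, 0, 0, 1], [0, 0, 0, 0, 0, 0, 1], [0, 0, 0, 0, 0, 0, 1], [0, 0, 0, 1, 0, 2.5, 1], [0, 0, 0, 1.8, 0, 5, 1], [0, 0, 0, 2.2, 0, 6, 1], [0, 0, 0, 2.2, 0, 6, 1], [0, 0, 0, 2.2, 0, 6, 1]]}}

```text
time_s: 34.48
tcp_pos: [0.4566, 0.1179, 0.1526]
ee_rot: [[-0.935, 0.111, 0.338], [0.104, 0.994, -0.038], [-0.34, 0.0, -0.94]]
wrist_force: [-1.3, 0.4, 0.1]
gripper_width: 0.008
gripper_force: 0.0
```

```bash
python3 - <<'E'
from kin import *
s=sense();print(np.round(s["joints"],1),np.array(s["tcp_pos"])-tip(-.14,-.005,.1365),s["wrist_force"],s["gripper_width"])
plan([(tip(.002,-.003,.1365),T)])
E
```

```text
[  39.     4.9  -52.1   37.9  -23.2 -169.2] [ 0.00034915  0.00203456 -0.00177538] [-1.28885685  0.44552145  0.13028341] 0.008007383867398347
[-0.0, -0.002, -0.001] [-13.4, 0.01, 4.66] rows 3.4
```

>>> {"fn": "arm_command", "kwargs": {"deltas": [[0, 0, 0, -1.5, 0, 0.5, 1], [0, 0, 0, -3, 0, 1.05, 1], [0, 0, 0, -4.5, 0, 1.6, 1], [0, 0, 0, -6, 0, 2.1, 1], [0, 0, 0, -7.3, 0, 2.6, 1], [0, 0, 0, -8.7, 0, 3.05, 1], [0, 0, 0, -10.2, 0, 3.6, 1], [0, 0, 0, -11.5, 0, 4.05, 1]]}}

```text
time_s: 35.15
tcp_pos: [0.5791, 0.1054, 0.1555]
ee_rot: [[-0.934, 0.11, 0.341], [0.104, 0.994, -0.035], [-0.343, 0.003, -0.939]]
wrist_force: [0.3, 0.0, -0.9]
gripper_width: 0.002
gripper_force: 0.3
```

>>> {"fn": "arm_command", "kwargs": {"deltas": [[0, 0, 0, -0.8, 0, 0.25, 1], [0, 0, 0, -1.4, 0, 0.45, 1], [0, 0, 0, -1.8, 0, 0.6, 1], [0, 0, 0, -1.9, 0, 0.65, 1], [0, 0, 0, -1.9, 0, 0.65, 1], [0, 0, 0, -1.9, 0, 0.65, 1]]}}

```text
time_s: 35.65
tcp_pos: [0.5968, 0.1025, 0.1543]
ee_rot: [[-0.934, 0.11, 0.339], [0.103, 0.994, -0.036], [-0.341, 0.001, -0.94]]
wrist_force: [0.6, 0.7, 0.7]
gripper_width: 0.008
gripper_force: 0.0
```

>>> {"fn": "arm_command", "kwargs": {"deltas": [[0, 0, 0, 3, 0, -1.5, 1], [0, 0, 0, 6, 0, -3, 1], [0, 0, 0, 9.5, 0, -4.7, 1], [0, 0, 0, 12.8, 0, -6.3, -1], [0, 0, 0, 12.8, 0, -6.3, -1]]}}

```text
time_s: 36.07
tcp_pos: [0.4506, 0.116, 0.1693]
ee_rot: [[-0.935, 0.108, 0.337], [0.101, 0.994, -0.037], [-0.339, -0.001, -0.941]]
wrist_force: [0.8, -1.6, -0.6]
gripper_width: 0.085
gripper_force: 0.0
```

```bash
python3 - <<'E'
from kin import *
s=sense();print(s["tcp_pos"],np.round(s["joints"],1))
w=[((.43,.0,.28),R(0)),((.43,-.2,.25),R(0)),((.4184,-.3943,.14),R(.7)),((.4184,-.3943,.025),R(.7))]
plan(w);chk(w)
E
```

```text
[0.4505789  0.11599566 0.16929107] [  40.6    2.9  -50.3   33.2  -26.9 -165.2]
[-0.019, 0.346, -0.107] [-3.0, -11.76, -10.68] rows 3.9
[0.0, 0.0, 0.0] [0.0, -20.0, 3.0] rows 4.8
[0.0, 0.0, -0.012] [1.16, -19.43, 11.0] rows 5.4
[0.0, 0.0, 0.0] [0.0, 0.0, 11.5] rows 2.8
   ik [22.0, 1.0, -21.0, 0.0, -68.0, -112.0] err 0.0 0.0
   ik [-5.0, 7.0, -19.0, 0.0, -64.0, -85.0] err 0.0 0.0
   ik [-27.0, 23.0, -15.0, 0.0, -53.0, -62.0] err 0.0 0.0
   ik [-27.0, 31.0, -21.0, -0.0, -38.0, -62.0] err 0.0 0.0
```

>>> {"fn": "arm_command", "kwargs": {"deltas": [[0, 0.09, -0.03, -0.7, -3, -2.7, -1], [-0.01, 0.18, -0.06, -1.5, -6, -5.4, -1], [-0.02, 0.27, -0.09, -2.3, -9, -8, -1], [-0.02, 0.346, -0.107, -3, -11.8, -10.7, -1], [-0.02, 0.346, -0.107, -3, -11.8, -10.7, -1], [-0.02, 0.346, -0.107, -3, -11.8, -10.7, -1]]}}

```text
time_s: 36.57
tcp_pos: [0.4382, 0.0003, 0.2853]
ee_rot: [[-1.0, 0.002, 0.006], [0.002, 1.0, 0.005], [-0.006, 0.005, -1.0]]
wrist_force: [2.7, 0.7, 1.1]
gripper_width: 0.526
gripper_force: 0.0
```

>>> {"fn": "arm_command", "kwargs": {"deltas": [[0, 0, 0, 0, -4, 0.6, -1], [0, 0, 0, 0, -8, 1.2, -1], [0, 0, 0, 0, -12, 1.8, -1], [0, 0, 0, 0, -16, 2.4, -1], [0, 0, 0, 0, -20, 3, -1], [0, 0, 0, 0.2, -24, 4, -1], [0, 0, 0, 0.4, -28, 5, -1], [0, 0, 0, 0.7, -32, 6, -1]]}}

```text
time_s: 37.23
tcp_pos: [0.4271, -0.3202, 0.2195]
ee_rot: [[-1.0, 0.001, 0.002], [0.001, 1.0, 0.002], [-0.002, 0.002, -1.0]]
wrist_force: [2.2, 0.8, -0.1]
gripper_width: 0.993
gripper_force: 0.0
```

>>> {"fn": "arm_command", "kwargs": {"deltas": [[0, 0, 0, 0.2, -3, 1, -1], [0, 0, 0, 0.5, -6, 2, -1], [0, 0, 0, 0.5, -6, 2, -1], [0, 0, 0, 0.5, -6, 2, -1]]}}

```text
time_s: 37.57
tcp_pos: [0.4215, -0.3792, 0.1983]
ee_rot: [[-1.0, 0.005, -0.001], [0.005, 1.0, 0.003], [0.001, 0.003, -1.0]]
wrist_force: [0.2, -0.1, 0.0]
gripper_width: 1.002
gripper_force: 0.0
```

```bash
python3 - <<'E'
from kin import *
c=capture("wrist"); np.save('/tmp/wrist.npy',c,allow_pickle=True); tiles(c,roi=(0,0,640,300),amin=1500)
s=sense();print(s["tcp_pos"],s["gripper_width"])
plan([((.4184,-.3943,.025),R(.7))])
c=capture("top"); np.save('/tmp/top.npy',c,allow_pickle=True)
im=c["pixels"]; cv2.imwrite('pics/t4.png',cv2.resize(im[120:280,170:380],(787,600),interpolation=cv2.INTER_CUBIC))
E
```

```text
[27. 36.] 4397 pos 0.2646 -0.6156 size 0.051 0.074 yaw -12.6
[461.  85.] 7676 pos 0.3016 -0.2456 size 0.023 0.233 yaw -89.6
[295. 250.] 1657 pos 0.4439 -0.3947 size 0.049 0.049 yaw -88.2
[ 0.42197331 -0.37843996  0.19916179] 0.9984388770726956
[0.003, 0.001, -0.015] [0.36, -1.63, 17.41] rows 4.2
```

View pics/t4.png

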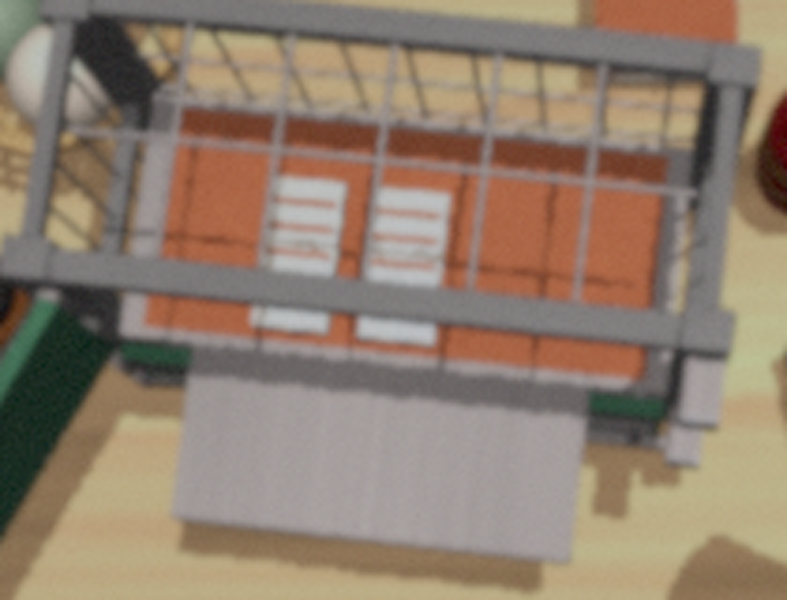

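Both tiles are flat inside, side by side. Tile 3 hasn't moved, so I'll pick it up.

>>> {"fn": "arm_command", "kwargs": {"deltas": [[0, 0, -0.015, 0.4, -1.6, 3, -1], [0, 0, -0.015, 0.4, -1.6, 7, -1], [0, 0, -0.015, 0.4, -1.6, 11, -1], [0, 0, -0.015, 0.4, -1.6, 15, -1], [0, 0, -0.015, 0.4, -1.6, 17.4, -1], [0, 0, -0.015, 0.4, -1.6, 17.4, -1], [0, 0, -0.015, 0.4, -1.6, 17.4, -1], [0, 0, -0.015, 0.4, -1.6, 17.4, 1]]}}

```text
time_s: 38.33
tcp_pos: [0.4202, -0.3938, 0.0278]
ee_rot: [[-1.0, -0.015, 0.004], [-0.015, 1.0, 0.0], [-0.004, 0.0, -1.0]]
wrist_force: [0.1, -0.3, -0.0]
gripper_width: 0.975
gripper_force: 0.0
```

>>> {"fn": "arm_command", "kwargs": {"deltas": [[0, 0, 0, 0, 0, 0, 1], [0, 0, 0, 0, 0, 0, 1], [0, 0, 0, 0, 0, 0, 1], [0, 0, 0, 0, 0, 0, 1], [0, 0, 0, 0, 0, 0, 1], [0, 0, 0, 0, 0, 0, 1], [0, 0, 0, 0, 0, 0, 1], [0, 0, 0, 0, 0, 0, 1]]}}

```text
time_s: 39.0
tcp_pos: [0.419, -0.3942, 0.0261]
ee_rot: [[-1.0, -0.014, 0.002], [-0.014, 1.0, 0.001], [-0.002, 0.001, -1.0]]
wrist_force: [0.1, -0.3, 3.5]
gripper_width: 0.566
gripper_force: 30.0
```

>>> {"fn": "arm_command", "kwargs": {"deltas": [[0, 0, 0, 0, 0, -1, 1], [0, 0, 0, 0, 0, -4, 1], [0, 0, 0, 0, 0, -8, 1], [0, 0, 0, 0, 0, -12, 1], [0, 0, 0, 0, 0, -16, 1], [0, 0, 0, 0, 0, -20, 1], [0, 0, 0, 0, 0, -22, 1], [0, 0, 0, 0, 0, -22, 1]]}}

```text
time_s: 39.67
tcp_pos: [0.4201, -0.3956, 0.2523]
ee_rot: [[-1.0, -0.014, 0.011], [-0.014, 1.0, -0.004], [-0.011, -0.005, -1.0]]
wrist_force: [0.3, -0.1, -1.8]
gripper_width: 0.56
gripper_force: 30.0
```

```bash
python3 - <<'E'
from kin import *
s=sense();print(s["tcp_pos"],s["gripper_width"],s["gripper_force"])
c=load("top"); print([tocab(at_z(c,170+u/3.75,120+v/3.75,.142)) for u,v in((435,345),(357,341),(450,190))])
w=[((.43,-.12,.245),R(0)),(cab(-.065,-.072,.22),R(YC)),(cab(-.065,-.072,.157),R(YC))]
plan(w)
E
```

```text
[ 0.42014283 -0.39562618  0.25225219] 0.5603745750373579 29.99924272298813
[array([ 0.01225012, -0.02922536]), array([0.00962961, 0.02117018]), array([ 0.11495798, -0.02696529])]
[-0.005, 0.011, 0.014] [-1.36, 27.55, 0.61] rows 6.6
[0.0, 0.0, 0.11] [-9.99, 16.04, 2.5] rows 4.6
[0.0, 0.0, 0.0] [0.0, 0.0, 6.3] rows 1.5
```

>>> {"fn": "arm_command", "kwargs": {"deltas": [[0, 0, 0, -0.2, 4, 0, 1], [0, 0, 0, -0.4, 8, 0.2, 1], [0, 0, 0, -0.6, 12, 0.4, 1], [0, 0, 0, -0.8, 16, 0.6, 1], [0, 0, 0.01, -1, 20, 0.6, 1], [0, 0, 0.014, -1.2, 24, 0.6, 1], [0, 0, 0.014, -1.4, 27.5, 0.6, 1], [0, 0, 0.014, -1.4, 27.5, 0.6, 1]]}}

```text
time_s: 40.33
tcp_pos: [0.4276, -0.1145, 0.2394]
ee_rot: [[-1.0, -0.005, -0.0], [-0.005, 1.0, 0.004], [0.0, 0.004, -1.0]]
wrist_force: [-0.8, -0.3, -1.3]
gripper_width: 0.565
gripper_force: 30.0
```

>>> {"fn": "arm_command", "kwargs": {"deltas": [[0, 0, 0.02, -2, 3.5, 0.5, 1], [0, 0, 0.05, -4, 7, 1, 1], [0, 0, 0.08, -6.5, 10.5, 1.5, 1], [0, 0, 0.11, -8.5, 14, 2, 1], [0, 0, 0.11, -10, 15.9, 2.5, 1], [0, 0, 0.11, -10, 15.9, 2.5, 1], [0, 0, 0.11, -10, 15.9, 2.5, 1]]}}

```text
time_s: 40.92
tcp_pos: [0.5282, 0.0406, 0.2137]
ee_rot: [[-0.994, 0.109, -0.003], [0.109, 0.994, 0.001], [0.003, 0.001, -1.0]]
wrist_force: [-1.0, -0.4, -1.2]
gripper_width: 0.566
gripper_force: 30.0
```

```bash
python3 - <<'E'
from kin import *
s=sense();print(s["tcp_pos"],s["gripper_width"],s["wrist_force"])
w=[(cab(-.065,-.075,.157),R(YC))]
plan(w)
E
```

```text
[0.52815702 0.04063353 0.21366681] 0.5661993037696178 [-0.98122436 -0.37150041 -1.18908186]
[0.001, -0.003, 0.001] [-0.19, -0.31, 5.67] rows 1.4
```

>>> {"fn": "arm_command", "kwargs": {"deltas": [[0, 0, 0, -0.2, -0.3, 2, 1], [0, 0, 0, -0.2, -0.3, 3.8, 1], [0, 0, 0, -0.2, -0.3, 5, 1], [0, 0, 0, -0.2, -0.3, 5.5, 1], [0, 0, 0, -0.2, -0.3, 5.8, 1], [0, 0, 0, -0.2, -0.3, 5.9, 1], [0, 0, 0, -0.2, -0.3, 5.9, 1]]}}

```text
time_s: 41.5
tcp_pos: [0.5307, 0.0364, 0.1572]
ee_rot: [[-0.994, 0.111, 0.002], [0.111, 0.994, 0.002], [-0.002, 0.002, -1.0]]
wrist_force: [0.3, 0.1, -1.3]
gripper_width: 0.571
gripper_force: 30.0
```

>>> {"fn": "arm_command", "kwargs": {"deltas": [[0, 0, 0, 0, 0, 0, -0.6], [0, 0, 0, 0, 0, 0, -0.6], [0, 0, 0, 0, 0, 0, -0.6], [0, 0, 0, 0, 0, 0, -0.6], [0, 0, 0, 0, 0, 0, -0.6], [0, 0, 0, 0, 0, -2, -0.6], [0, 0, 0, 0, 0, -5, -0.6], [0, 0, 0, 0, 0, -7, -0.6]]}}

```text
time_s: 42.17
tcp_pos: [0.5311, 0.0366, 0.2288]
ee_rot: [[-0.994, 0.11, 0.003], [0.11, 0.994, 0.002], [-0.003, 0.002, -1.0]]
wrist_force: [1.6, -0.4, 0.1]
gripper_width: 0.797
gripper_force: 0.0
```

```bash
python3 - <<'E'
from kin import *
s=sense();print(s["tcp_pos"],tocab(s["tcp_pos"]),s["gripper_width"],s["wrist_force"])
y=-.075
w=[(tip(-.14,y,.2),T),(tip(-.14,y,.1365),T),(tip(.002,y,.1365),T)]
plan(w);chk(w)
E
```

```text
[0.5311126  0.03663272 0.22879011] [-0.06338081 -0.07557475] 0.7974983963942073 [ 1.58027551 -0.36711162  0.12408185]
[0.002, -0.346, -0.0] [8.32, 0.05, 1.07] rows 2.8
[0.0, 0.0, 0.0] [2.17, 0.0, 5.97] rows 1.5
[0.0, 0.0, 0.0] [-13.34, 0.0, 4.86] rows 3.4
   ik [34.0, -3.0, -45.0, 23.0, -34.0, -147.0] err 0.0 0.0
   ik [31.0, 2.0, -54.0, 35.0, -21.0, -159.0] err 0.0 0.0
   ik [22.0, 15.0, -34.0, 23.0, -24.0, -138.0] err 0.0 0.0
```

>>> {"fn": "arm_command", "kwargs": {"deltas": [[0, -0.06, 0, 1.5, 0, -1.5, 1], [0, -0.12, 0, 3, 0, -1.5, 1], [0, -0.2, 0, 5, 0, -0.5, 1], [0, -0.28, 0, 6.8, 0, 0.3, 1], [0, -0.346, 0, 8.3, 0, 1.1, 1], [0, -0.346, 0, 8.3, 0, 1.1, 1], [0, -0.346, 0, 8.3, 0, 1.1, 1], [0, -0.346, 0, 8.3, 0, 1.1, 1]]}}

```text
time_s: 42.83
tcp_pos: [0.4486, 0.0464, 0.2166]
ee_rot: [[-0.934, 0.109, 0.341], [0.104, 0.994, -0.034], [-0.342, 0.003, -0.94]]
wrist_force: [0.8, 0.9, 0.6]
gripper_width: 0.278
gripper_force: 0.0
```

>>> {"fn": "arm_command", "kwargs": {"deltas": [[0, 0, 0, 0, 0, 0, 1], [0, 0, 0, 0, 0, 0, 1], [0, 0, 0, 0, 0, 0, 1], [0, 0, 0, 1, 0, 2.5, 1], [0, 0, 0, 1.8, 0, 5, 1], [0, 0, 0, 2.2, 0, 6, 1], [0, 0, 0, 2.2, 0, 6, 1], [0, 0, 0, 2.2, 0, 6, 1]]}}

```text
time_s: 43.5
tcp_pos: [0.4483, 0.0457, 0.1515]
ee_rot: [[-0.935, 0.111, 0.338], [0.105, 0.994, -0.037], [-0.34, 0.001, -0.941]]
wrist_force: [-0.2, 0.1, 0.0]
gripper_width: 0.005
gripper_force: 0.0
```

```bash
python3 - <<'E'
from kin import *
s=sense();print(np.round(s["joints"],1),np.array(s["tcp_pos"])-tip(-.14,-.075,.1365),s["wrist_force"],s["gripper_width"])
plan([(tip(.002,-.075,.1365),T)])
E
```

```text
[  30.5    2.4  -54.6   35.6  -20.4 -159.1] [-0.00027954 -0.00063342 -0.00286258] [-0.20612273  0.14179917  0.03473565] 0.005298441534628802
[0.0, -0.003, -0.002] [-13.47, 0.09, 4.56] rows 3.4
```

>>> {"fn": "arm_command", "kwargs": {"deltas": [[0, 0, 0, -1.5, 0, 0.3, 1], [0, 0, 0, -3, 0, 0.85, 1], [0, 0, 0, -4.5, 0, 1.4, 1], [0, 0, 0, -6, 0, 1.9, 1], [0, 0, 0, -7.3, 0, 2.4, 1], [0, 0, 0, -8.7, 0, 2.9, 1], [0, 0, 0, -10.2, 0, 3.4, 1], [0, 0, 0, -11.5, 0.1, 3.85, 1]]}}

```text
time_s: 44.17
tcp_pos: [0.5704, 0.0341, 0.1564]
ee_rot: [[-0.934, 0.111, 0.341], [0.105, 0.994, -0.034], [-0.343, 0.004, -0.939]]
wrist_force: [-1.4, 0.1, 1.1]
gripper_width: 0.007
gripper_force: 0.9
```

>>> {"fn": "arm_command", "kwargs": {"deltas": [[0, 0, 0, -0.8, 0, 0.25, 1], [0, 0, 0, -1.4, 0, 0.45, 1], [0, 0, 0, -1.8, 0, 0.6, 1], [0, 0, 0, -2, 0, 0.68, 1], [0, 0, 0, -2, 0, 0.68, 1], [0, 0, 0, -2, 0, 0.68, 1]]}}

```text
time_s: 44.67
tcp_pos: [0.5899, 0.0315, 0.1562]
ee_rot: [[-0.934, 0.11, 0.341], [0.104, 0.994, -0.035], [-0.343, 0.003, -0.94]]
wrist_force: [-0.1, -1.4, 3.6]
gripper_width: 0.002
gripper_force: 1.8
```

>>> {"fn": "arm_command", "kwargs": {"deltas": [[0, 0, 0, 3, 0, -1.5, 1], [0, 0, 0, 6, 0, -3, 1], [0, 0, 0, 9.5, 0, -4.7, 1], [0, 0, 0, 12.8, 0, -6.3, 1], [0, 0, 0, 12.8, 0, -6.3, 1]]}}

```text
time_s: 45.08
tcp_pos: [0.442, 0.0446, 0.1696]
ee_rot: [[-0.936, 0.11, 0.335], [0.103, 0.994, -0.037], [-0.338, 0.0, -0.941]]
wrist_force: [-0.8, -0.3, 0.4]
gripper_width: 0.008
gripper_force: 0.0
```

```bash
python3 - <<'E'
from kin import *
s=sense();print(s["tcp_pos"],np.round(s["joints"],1))
c=capture("top"); np.save('/tmp/top.npy',c,allow_pickle=True)
im=c["pixels"]; cv2.imwrite('pics/t5.png',cv2.resize(im[120:400,80:380],(640,597),interpolation=cv2.INTER_CUBIC))
# close: push the outer face near free end; find feasible
for nm,RR in(("back",R),("front",R2)):
  for yw in(-6.3,-40,40,-90):
    row=[]
    for th,r in((1.9,.3),(1.2,.3),(.6,.3),(0,.3)):
      q,e,a=bestik(leaf(th,-.03,-r,.262),RR(yw)); row.append(q.round().astype(int).tolist() if e<1 and a<1 else '--')
    print(nm,yw,row)
print([leaf(th,-.03,-.3,.262).round(3).tolist() for th in(1.9,1.2,.6,0)])
E
```

```text
[0.44198398 0.04456073 0.1695972 ] [ 3.240e+01  1.000e-01 -5.230e+01  2.990e+01 -2.500e+01 -1.546e+02]
back -6.3 [[68, 16, -5, 0, -69, -164], [61, -2, -26, 0, -65, -157], [35, -1, -26, 0, -65, -131], [16, 14, -8, 0, -68, -113]]
back -40 [[68, 16, -5, 0, -69, 162], [61, -2, -26, 0, -65, 169], [35, -1, -26, 0, -65, -165], [16, 14, -8, 0, -68, -146]]
back 40 [[68, 16, -5, 0, -69, -118], [61, -2, -26, 0, -65, -111], [35, -1, -26, 0, -65, -85], [16, 14, -8, 0, -68, -66]]
back -90 [[68, 16, -5, 0, -69, 112], [61, -2, -26, 0, -65, 119], [35, -1, -26, 0, -65, 145], [16, 14, -8, 0, -68, 164]]
front -6.3 [[68, 16, -5, 0, -69, 16], [61, -2, -26, 0, -65, 23], [35, -1, -26, 0, -65, 49], [16, 14, -8, 0, -68, 67]]
front -40 [[68, 16, -5, 0, -69, -18], [61, -2, -26, 0, -65, -11], [35, -1, -26, 0, -65, 15], [16, 14, -8, 0, -68, 34]]
front 40 [[68, 16, -5, 0, -69, 62], [61, -2, -26, 0, -65, 69], [35, -1, -26, 0, -65, 95], [16, 14, -8, 0, -68, 114]]
front -90 [[68, 16, -5, 0, -69, -68], [61, -2, -26, 0, -65, -61], [35, -1, -26, 0, -65, -35], [16, 14, -8, 0, -68, -16]]
[[0.356, 0.446, 0.262], [0.317, 0.243, 0.262], [0.397, 0.084, 0.262], [0.552, -0.003, 0.262]]
```

View pics/t5.png

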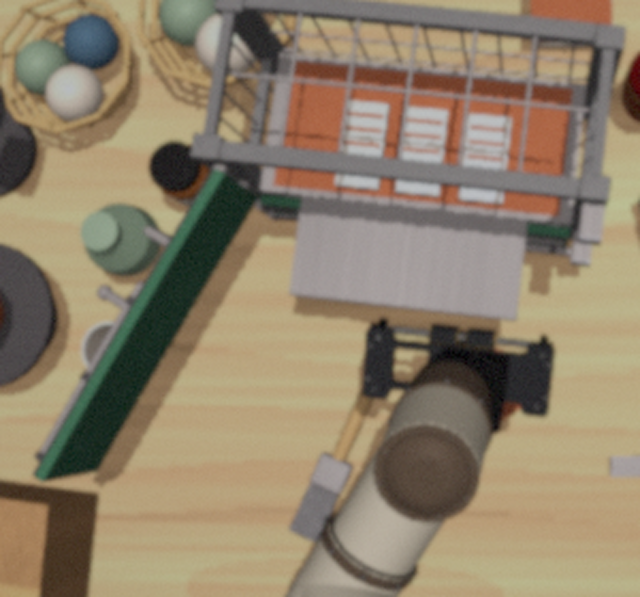

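All three tiles lie flat side by side inside, and the leaf's free top edge is at crop (40,475). Next I'll close the leaf from outside.

```bash
python3 - <<'E'
from kin import *
c=load("top"); w=at_z(c,80+40/2.133,120+475/2.133,.283); k=tocab(w); print('edge',w,k,'th',np.arctan2(-(k[0]-H[0]),-(k[1]-H[1])),np.hypot(*(k-H)))
print('tile3',[tocab(at_z(c,80+u/2.133,120+v/2.133,.142)) for u,v in((500,202),(459,198))])
r=-.28; a=leaf(1.95,-.07,r,.36)
wps=[(cab(-.17,-.02,.36),R(YC)),(cab(-.25,.2,.37),R(YC)),(a,R(YC)),(a-[0,0,.098],R(YC))]
plan(wps);chk(wps); print([p.round(3).tolist() for p,_ in wps])
b=a-[0,0,.098]
for th in np.arange(1.95,-.1,-.15): print(th.round(2),end=' ');plan([(leaf(th,-.03,r,.262),R(YC))],(b,R(YC)))
E
```

```text
edge [0.3062586 0.4655398 0.283    ] [-0.33392034  0.32608302] th 1.9741392473989392 0.3543559727883751
tile3 [array([ 0.01284746, -0.09807826]), array([ 0.01255135, -0.05152077])]
[0.002, 0.347, 0.001] [-4.55, 5.61, -18.48] rows 4.8
[0.0, 0.0, 0.0] [8.0, 22.0, -1.0] rows 5.6
[0.0, 0.0, 0.0] [-0.78, 15.57, 1.0] rows 3.7
[0.0, 0.0, 0.0] [0.0, 0.0, 9.8] rows 2.4
   ik [35.0, -0.0, -11.0, 0.0, -79.0, -131.0] err 0.0 0.0
   ik [60.0, 6.0, -3.0, -0.0, -81.0, -156.0] err 0.0 0.0
   ik [65.0, 20.0, 13.0, 0.0, -84.0, -161.0] err 0.0 0.0
   ik [65.0, 22.0, 3.0, -0.0, -71.0, -161.0] err 0.0 0.0
[[0.431, 0.104, 0.36], [0.376, 0.331, 0.37], [0.401, 0.485, 0.36], [0.401, 0.485, 0.262]]
1.95 [0.0, 0.0, 0.0] [1.48, -3.72, 0.0] rows 1.0
1.8 [0.0, 0.0, 0.0] [3.17, -7.58, 0.0] rows 2.0
1.65 [0.0, 0.0, 0.0] [4.25, -11.66, 0.0] rows 3.0
1.5 [0.0, 0.0, 0.0] [4.72, -15.86, 0.0] rows 4.0
1.35 [0.0, 0.0, 0.0] [4.56, -20.07, 0.0] rows 4.9
1.2 [0.0, 0.0, 0.0] [3.76, -24.22, 0.0] rows 5.9
1.05 [0.0, 0.0, 0.0] [2.36, -28.2, 0.0] rows 6.8
0.9 [0.0, 0.0, 0.0] [0.38, -31.92, 0.0] rows 7.7
0.75 [0.0, 0.0, 0.0] [-2.14, -35.31, 0.0] rows 8.5
0.6 [0.0, 0.0, 0.0] [-5.14, -38.28, 0.0] rows 9.3
0.45 [0.0, 0.0, 0.0] [-8.54, -40.77, 0.0] rows 10.0
0.3 [0.0, 0.0, 0.0] [-12.28, -42.73, 0.0] rows 10.7
0.15 [0.0, 0.0, 0.0] [-16.27, -44.1, 0.0] rows 11.3
0.0 [0.0, 0.0, 0.0] [-20.42, -44.87, 0.0] rows 11.8
```

>>> {"fn": "arm_command", "kwargs": {"deltas": [[0, 0.07, 0, -0.9, 1.1, -3.7, 1], [0, 0.14, 0, -1.8, 2.2, -7.4, 1], [0, 0.21, 0, -2.7, 3.3, -11, 1], [0, 0.28, 0, -3.6, 4.5, -14.8, 1], [0, 0.347, 0, -4.5, 5.6, -18.5, 1], [0, 0.347, 0, -4.5, 5.6, -18.5, 1], [0, 0.347, 0, -4.5, 5.6, -18.5, 1], [0, 0.347, 0, -4.5, 5.6, -18.5, 1]]}}

```text
time_s: 45.8
tcp_pos: [0.4348, 0.1051, 0.3604]
ee_rot: [[-0.994, 0.11, 0.002], [0.11, 0.994, 0.004], [-0.001, 0.004, -1.0]]
wrist_force: [0.1, 0.1, -1.4]
gripper_width: 0.007
gripper_force: 0.0
```

>>> {"fn": "arm_command", "kwargs": {"deltas": [[0, 0, 0, 1.3, 3.6, -0.2, 1], [0, 0, 0, 2.6, 7.2, -0.4, 1], [0, 0, 0, 4, 11, -0.5, 1], [0, 0, 0, 5.3, 14.6, -0.7, 1], [0, 0, 0, 6.6, 18.3, -0.8, 1], [0, 0, 0, 8, 22, -1, 1], [0, 0, 0, 8, 22, -1, 1], [0, 0, 0, 8, 22, -1, 1]]}}

```text
time_s: 46.47
tcp_pos: [0.3779, 0.3329, 0.3679]
ee_rot: [[-0.994, 0.108, -0.002], [0.108, 0.994, -0.002], [0.002, -0.002, -1.0]]
wrist_force: [0.5, -0.5, -0.4]
gripper_width: 0.008
gripper_force: 0.0
```

>>> {"fn": "arm_command", "kwargs": {"deltas": [[0, 0, 0, -0.2, 4, 0, 1], [0, 0, 0, -0.4, 8, 0.3, 1], [0, 0, 0, -0.6, 12, 0.6, 1], [0, 0, 0, -0.8, 15.6, 1, 1], [0, 0, 0, -0.8, 15.6, 1, 1], [0, 0, 0, -0.8, 15.6, 1, 1]]}}

```text
time_s: 46.97
tcp_pos: [0.4044, 0.4858, 0.3572]
ee_rot: [[-0.994, 0.111, -0.003], [0.111, 0.994, -0.003], [0.002, -0.004, -1.0]]
wrist_force: [0.4, -0.7, -0.2]
gripper_width: 0.009
gripper_force: 0.0
```

```bash
python3 - <<'E'
from kin import *
s=sense();print(s["tcp_pos"],np.round(s["joints"],1),s["wrist_force"])
r=-.28;a=leaf(1.95,-.07,r,.262); plan([(a,R(YC))])
E
```

```text
[0.40440428 0.48584662 0.35723537] [ 6.480e+01  2.000e+01  1.370e+01 -1.000e-01 -8.390e+01 -1.612e+02] [ 0.41623661 -0.68900542 -0.20459432]
[-0.004, -0.002, -0.001] [0.34, -0.1, 9.52] rows 2.3
```

>>> {"fn": "arm_command", "kwargs": {"deltas": [[0, 0, 0, 0.2, -0.1, 3, 1], [0, 0, 0, 0.3, -0.1, 6, 1], [0, 0, 0, 0.3, -0.1, 9, 1], [0, 0, 0, 0.3, -0.1, 9.5, 1], [0, 0, 0, 0.3, -0.1, 9.5, 1]]}}

```text
time_s: 47.38
tcp_pos: [0.401, 0.4829, 0.2645]
ee_rot: [[-0.994, 0.112, -0.001], [0.112, 0.994, -0.002], [0.001, -0.002, -1.0]]
wrist_force: [0.4, -0.2, 1.5]
gripper_width: 0.004
gripper_force: 0.0
```

>>> {"fn": "arm_command", "kwargs": {"deltas": [[0, 0, 0, 0.7, -1.9, 0, 1], [0, 0, 0, 1.5, -3.7, 0, 1], [0, 0, 0, 2.4, -5.6, 0, 1], [0, 0, 0, 3.2, -7.6, 0, 1], [0, 0, 0, 3.7, -9.6, 0, 1], [0, 0, 0, 4.25, -11.7, 0, 1], [0, 0, 0, 4.5, -13.8, 0, 1], [0, 0, 0, 4.7, -15.9, 0, 1]]}}

```text
time_s: 48.05
tcp_pos: [0.3374, 0.3323, 0.2688]
ee_rot: [[-0.994, 0.11, 0.004], [0.11, 0.994, 0.007], [-0.004, 0.008, -1.0]]
wrist_force: [0.8, -0.2, 0.1]
gripper_width: 0.003
gripper_force: 0.2
```

>>> {"fn": "arm_command", "kwargs": {"deltas": [[0, 0, 0, 0, -2.1, 0, 1], [0, 0, 0, -0.15, -4.2, 0, 1], [0, 0, 0, -0.5, -6.3, 0, 1], [0, 0, 0, -0.95, -8.35, 0, 1], [0, 0, 0, -1.6, -10.4, 0, 1], [0, 0, 0, -2.35, -12.35, 0, 1], [0, 0, 0, -3.3, -14.2, 0, 1], [0, 0, 0, -4.35, -16.05, 0, 1]]}}

```text
time_s: 48.72
tcp_pos: [0.3633, 0.1677, 0.2684]
ee_rot: [[-0.994, 0.11, 0.006], [0.11, 0.994, 0.007], [-0.005, 0.007, -1.0]]
wrist_force: [0.1, 0.3, -0.7]
gripper_width: 0.001
gripper_force: 0.2
```

>>> {"fn": "arm_command", "kwargs": {"deltas": [[0, 0, 0, -1.2, -1.7, 0, 1], [0, 0, 0, -2.5, -3.4, 0, 1], [0, 0, 0, -4, -4.9, 0, 1], [0, 0, 0, -5.5, -6.35, 0, 1], [0, 0, 0, -7.2, -7.7, 0, 1], [0, 0, 0, -8.9, -8.85, 0, 1], [0, 0, 0, -10.8, -9.9, 0, 1], [0, 0, 0, -12.65, -10.8, 0, 1]]}}

```text
time_s: 49.38
tcp_pos: [0.4775, 0.0458, 0.2682]
ee_rot: [[-0.994, 0.111, 0.006], [0.111, 0.994, 0.004], [-0.006, 0.004, -1.0]]
wrist_force: [-0.6, 2.0, -0.4]
gripper_width: 0.008
gripper_force: 0.3
```

```bash
python3 - <<'E'
from kin import *
s=sense();print(s["tcp_pos"],leaf(.3,-.03,-.28,.262),np.round(s["joints"],1),s["wrist_force"])
c=capture("top"); np.save('/tmp/top.npy',c,allow_pickle=True)
im=c["pixels"]; cv2.imwrite('pics/t6.png',cv2.resize(im[120:320,170:380],(630,600),interpolation=cv2.INTER_CUBIC))
for th in(.15,.05,0): plan([(leaf(th,-.03,-.28,.262),R(YC))])
E
```

```text
[0.47754112 0.04578292 0.2682341 ] [0.47585847 0.04669981 0.262     ] [  24.9    6.4  -16.8   -0.   -66.4 -121.3] [-0.62430133  2.01297515 -0.37394361]
[0.003, 0.007, -0.002] [-3.54, -1.25, 0.62] rows 0.9
[0.003, 0.007, -0.002] [-6.29, -1.82, 0.63] rows 1.6
[0.003, 0.007, -0.002] [-7.69, -2.0, 0.64] rows 1.9
```

View pics/t6.png

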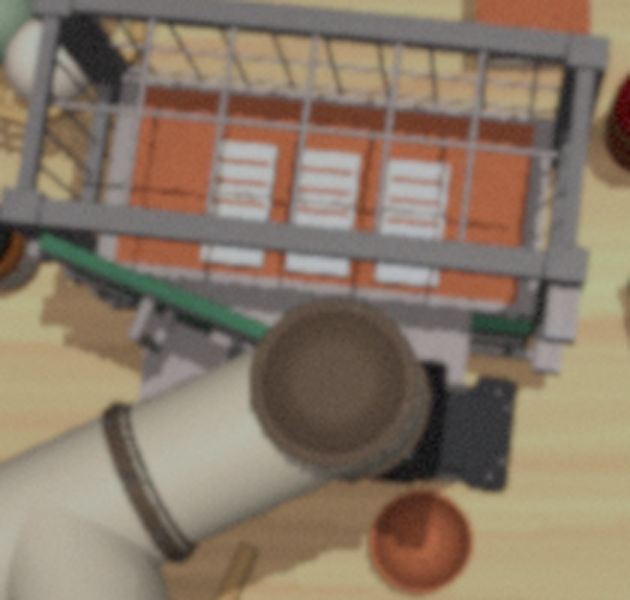

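>>> {"fn": "arm_command", "kwargs": {"deltas": [[0, 0, 0, -0.8, -0.3, 0.2, 1], [0, 0, 0, -1.6, -0.6, 0.3, 1], [0, 0, 0, -2.5, -0.9, 0.3, 1], [0, 0, 0, -3.4, -1.2, 0.3, 1], [0, 0, 0, -4.2, -1.4, 0.3, 1], [0, 0, 0, -5, -1.6, 0.3, 1], [0, 0, 0, -5.6, -1.7, 0.3, 1]]}}

```text
time_s: 50.02
tcp_pos: [0.5307, 0.0239, 0.2619]
ee_rot: [[-0.994, 0.11, 0.001], [0.11, 0.994, 0.002], [-0.0, 0.002, -1.0]]
wrist_force: [0.5, -0.5, 0.1]
gripper_width: 0.006
gripper_force: 0.0
```

>>> {"fn": "arm_command", "kwargs": {"deltas": [[0, 0, 0, -0.4, -0.1, 0, 1], [0, 0, 0, -0.8, -0.2, 0, 1], [0, 0, 0, -1.1, -0.2, 0, 1], [0, 0, 0, -1.1, -0.2, 0, 1]]}}

```text
time_s: 50.35
tcp_pos: [0.5409, 0.0208, 0.2618]
ee_rot: [[-0.994, 0.111, 0.0], [0.111, 0.994, 0.002], [-0.0, 0.002, -1.0]]
wrist_force: [0.3, 0.2, -0.3]
gripper_width: 0.004
gripper_force: 0.0
```

>>> {"fn": "arm_command", "kwargs": {"deltas": [[0, 0, 0, -0.3, 0, 0, 1], [0, 0, 0, -0.6, 0, 0, 1], [0, 0, 0, -0.9, 0, 0, 1], [0, 0, 0, -0.9, 0, 0, 1]]}}

```text
time_s: 50.68
tcp_pos: [0.55, 0.0199, 0.262]
ee_rot: [[-0.994, 0.11, 0.001], [0.11, 0.994, 0.002], [-0.001, 0.002, -1.0]]
wrist_force: [-0.6, -0.0, -0.8]
gripper_width: 0.002
gripper_force: 0.0
```

>>> {"fn": "arm_command", "kwargs": {"deltas": [[0, 0, 0, -0.3, 0, 0, 1], [0, 0, 0, -0.5, 0, 0, 1], [0, 0, 0, -0.5, 0, 0, 1]]}}

```text
time_s: 50.93
tcp_pos: [0.5515, 0.0195, 0.2618]
ee_rot: [[-0.994, 0.11, -0.007], [0.11, 0.994, 0.002], [0.007, 0.001, -1.0]]
wrist_force: [-8.8, 2.9, 6.3]
gripper_width: 0.006
gripper_force: 4.8
```

>>> {"fn": "arm_command", "kwargs": {"deltas": [[0, 0, 0, -0.2, 0, 0, 1], [0, 0, 0, -0.3, 0, 0, 1], [0, 0, 0, -0.3, 0, 0, 1]]}}

```text
time_s: 51.18
tcp_pos: [0.5518, 0.0191, 0.2617]
ee_rot: [[-0.994, 0.11, -0.013], [0.11, 0.994, 0.002], [0.013, 0.0, -1.0]]
wrist_force: [-16.2, 5.1, 8.8]
gripper_width: 0.003
gripper_force: 8.3
```

>>> {"fn": "arm_command", "kwargs": {"deltas": [[0, 0, 0, 1, 0, -1, 1], [0, 0, 0, 3, 0, -4, 1], [0, 0, 0, 4, 0, -7, -1], [0, 0, 0, 4, 0, -9, -1], [0, 0, 0, 4, 0, -9, -1], [0, 0, 0, 4, 0, -9, -1], [0, 0, 0, 4, 0, -9, -1], [0, 0, 0, 4, 0, -9, -1]]}}

```text
time_s: 51.85
tcp_pos: [0.5173, 0.0232, 0.3506]
ee_rot: [[-0.994, 0.111, -0.002], [0.111, 0.994, 0.002], [0.002, 0.001, -1.0]]
wrist_force: [-0.5, -0.2, -0.3]
gripper_width: 0.372
gripper_force: 0.0
```

```bash
python3 - <<'E'
from kin import *
s=sense();print(s["tcp_pos"],s["gripper_width"],s["wrist_force"])
k=lambda y,z:cab(-.042,y,z)
w=[(k(.0165,.34),R(YC)),(k(.0165,.266),R(YC))]
plan(w);chk(w)
c=capture("wrist")
for y in(-.0125,.0165,.0195): print('ball expect',y,proj(c,cab(-.054,y,.262)))
# find ball: dump crop
cv2.imwrite('pics/w7.png',cv2.resize(c["pixels"][120:360,60:600],None,fx=1.4,fy=1.4))
c=capture("top");np.save('/tmp/top.npy',c,allow_pickle=True)
g=c["pixels"].astype(int); m=(g[...,1]>g[...,2]*1.5)&(g[...,1]>60)
for yy in(.15,.1,.05,0,-.05,-.1,-.15):
    u0,v0=proj(c,cab(-.008,yy,.283)); col=int(round(u0)); v=[i for i in range(int(v0)-12,int(v0)+13) if m[i,col]]
    print(yy,[round(x,4) for x in (tocab(at_z(c,col,min(v)-.5,.283))[0],tocab(at_z(c,col,max(v)+.5,.283))[0])] if v else None)
E
```

```text
[0.51726228 0.0231514  0.35063221] 0.37198455088134924 [-0.48924669 -0.15208816 -0.30686073]
[0.001, -0.002, -0.001] [-3.36, 10.7, 1.07] rows 2.7
[0.0, 0.0, 0.0] [0.0, 0.0, 7.4] rows 1.8
   ik [29.0, 14.0, 3.0, -0.0, -79.0, -125.0] err 0.0 0.0
   ik [29.0, 16.0, -4.0, -0.0, -69.0, -125.0] err 0.0 0.0
ball expect -0.0125 [420.67985574 280.51295617]
ball expect 0.0165 [461.52000645 280.37059596]
ball expect 0.0195 [465.73303664 280.35479673]
0.15 [np.float64(-0.0019), np.float64(-0.0128)]
0.1 [np.float64(-0.0056), np.float64(-0.0121)]
0.05 None
0 None
-0.05 None
-0.1 None
-0.15 [np.float64(-0.0079), np.float64(-0.0143)]
```

View pics/w7.png

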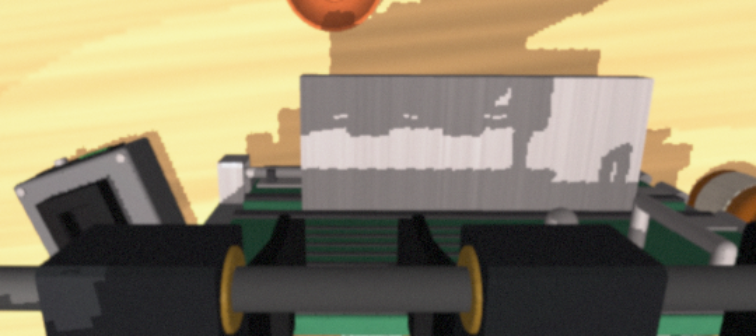

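The leaf is shut, with its outer edge about 13–14 mm in front of the posts. The knob's ball is at (461,277), where the drawn bolt should put it.

>>> {"fn": "arm_command", "kwargs": {"deltas": [[0, 0, 0, 0, 3.5, 0, -1], [0, 0, 0, -1, 7, 0, -1], [0, 0, 0, -2.2, 10.7, 0.5, -1], [0, 0, 0, -3.4, 10.7, 1, -1], [0, 0, 0, -3.4, 10.7, 1, -1], [0, 0, 0, -3.4, 10.7, 1, -1], [0, 0, 0, -3.4, 10.7, 1, -1], [0, 0, 0, -3.4, 10.7, 1, -1]]}}

```text
time_s: 52.62
tcp_pos: [0.5629, 0.125, 0.3427]
ee_rot: [[-0.994, 0.111, 0.001], [0.111, 0.994, 0.002], [-0.001, 0.002, -1.0]]
wrist_force: [-0.1, 0.5, 0.0]
gripper_width: 0.98
gripper_force: 0.0
```

>>> {"fn": "arm_command", "kwargs": {"deltas": [[0, 0, 0, 0, 0, 2, -1], [0, 0, 0, 0, 0, 5, -1], [0, 0, 0, 0, 0, 7.3, -1], [0, 0, 0, 0, 0, 7.3, -1], [0, 0, 0, 0, 0, 7.3, 1], [0, 0, 0, 0, 0, 7.3, 1], [0, 0, 0, 0, 0, 7.3, 1], [0, 0, 0, 0, 0, 7.3, 1]]}}

```text
time_s: 53.28
tcp_pos: [0.5632, 0.1256, 0.2708]
ee_rot: [[-0.994, 0.111, 0.002], [0.111, 0.994, 0.002], [-0.001, 0.002, -1.0]]
wrist_force: [-2.8, -0.3, 0.3]
gripper_width: 0.783
gripper_force: 1.3
```

>>> {"fn": "arm_command", "kwargs": {"deltas": [[0, 0, 0, 0, 0, 0, 1], [0, 0, 0, 0, 0, 0, 1], [0, 0, 0, 0, 0, 0, 1], [0, 0, 0, 0, 0, 0, 1], [0, 0, 0, 0, 0, 0, 1], [0, 0, 0, 0, 0, 0, 1], [0, 0, 0, 0, 0, 0, 1], [0, 0, 0, 0, 0, 0, 1]]}}

```text
time_s: 53.95
tcp_pos: [0.5633, 0.1261, 0.2691]
ee_rot: [[-0.994, 0.11, 0.0], [0.11, 0.994, 0.002], [-0.0, 0.002, -1.0]]
wrist_force: [-1.8, -2.5, 0.2]
gripper_width: 0.173
gripper_force: 2.0
```

>>> {"fn": "arm_command", "kwargs": {"deltas": [[0, 0, 0, 0, 0, 0, 1], [0, 0, 0, 0, 0, 0, 1], [0, 0, 0, 0, 0, 0, 1], [0, 0, 0, 0, 0, 0, 1]]}}

```text
time_s: 54.28
tcp_pos: [0.5631, 0.1248, 0.2691]
ee_rot: [[-0.994, 0.111, -0.0], [0.111, 0.994, -0.0], [0.0, -0.0, -1.0]]
wrist_force: [-1.3, -5.2, 0.6]
gripper_width: 0.115
gripper_force: 29.4
```

>>> {"fn": "arm_command", "kwargs": {"deltas": [[0, 0, 0, 0, -0.8, 0, 1], [0, 0, 0, 0, -1.6, 0, 1], [0, 0, 0, 0, -2.4, 0, 1], [0, 0, 0, 0, -3, 0, 1], [0, 0, 0, 0, -3.2, 0, 1], [0, 0, 0, 0, -3.2, 0, 1]]}}

```text
time_s: 54.78
tcp_pos: [0.5596, 0.0945, 0.2691]
ee_rot: [[-0.994, 0.111, 0.001], [0.111, 0.994, 0.003], [-0.0, 0.003, -1.0]]
wrist_force: [-4.3, 2.4, 0.6]
gripper_width: 0.118
gripper_force: 30.0
```

>>> {"fn": "arm_command", "kwargs": {"deltas": [[0, 0, 0, 0, -0.2, 0, 1], [0, 0, 0, 0, -0.4, 0, 1], [0, 0, 0, 0, -0.4, 0, 1]]}}

```text
time_s: 55.03
tcp_pos: [0.5595, 0.0927, 0.2691]
ee_rot: [[-0.994, 0.11, 0.002], [0.11, 0.994, 0.007], [-0.001, 0.007, -1.0]]
wrist_force: [-4.5, 9.5, -0.6]
gripper_width: 0.119
gripper_force: 30.2
```

>>> {"fn": "arm_command", "kwargs": {"deltas": [[0, 0, 0, 0, 0.3, 0, -0.5], [0, 0, 0, 0, 0.3, 0, -0.5], [0, 0, 0, 0, 0.3, 0, -0.5], [0, 0, 0, 0, 0.3, 0, -0.5], [0, 0, 0, 0, 0.3, 0, -0.5], [0, 0, 0, 0, 0.3, -3, -0.5], [0, 0, 0, 0, 0.3, -6, -0.5], [0, 0, 0, 0, 0.3, -9, -0.5]]}}

```text
time_s: 55.7
tcp_pos: [0.5606, 0.0923, 0.3608]
ee_rot: [[-0.994, 0.111, 0.003], [0.111, 0.994, 0.001], [-0.003, 0.001, -1.0]]
wrist_force: [1.5, -0.6, -0.0]
gripper_width: 0.634
gripper_force: 0.0
```

```bash
python3 - <<'E'
from kin import *
s=sense();print(s["tcp_pos"],s["gripper_width"],np.round(s["joints"],1))
w=[((.47,-.1,.34),R(YC)),((.53,-.36,.26),R(-5)),((.5742,-.4016,.2),R(-5))]
plan(w);chk(w)
E
```

```text
[0.56062598 0.09231785 0.36080275] 0.6336886455426832 [  25.7   13.     4.4    0.   -81.2 -122.1]
[0.001, 0.003, -0.001] [6.88, -20.12, 2.03] rows 5.1
[0.0, 0.0, -0.023] [-8.82, -25.18, 8.0] rows 6.7
[0.0, 0.0, 0.0] [-4.77, -3.76, 6.0] rows 2.0
   ik [7.0, 4.0, -9.0, 0.0, -77.0, -104.0] err 0.0 0.0
   ik [-20.0, 23.0, 5.0, 0.0, -72.0, -75.0] err 0.0 0.0
   ik [-22.0, 31.0, 9.0, 0.0, -68.0, -73.0] err 0.0 0.0
```

>>> {"fn": "arm_command", "kwargs": {"deltas": [[0, 0, 0, 1.7, -4, 0.4, -1], [0, 0, 0, 3.4, -8, 0.8, -1], [0, 0, 0, 5, -12, 1.2, -1], [0, 0, 0, 6.2, -16, 1.6, -1], [0, 0, 0, 6.9, -20, 2, -1], [0, 0, 0, 7, -24, 2.5, -1], [0, 0, 0, 7, -28, 3, -1], [0, 0, 0, 7, -32, 3.5, -1]]}}

```text
time_s: 56.37
tcp_pos: [0.4548, -0.2193, 0.3248]
ee_rot: [[-0.994, 0.11, 0.005], [0.11, 0.994, -0.001], [-0.005, -0.0, -1.0]]
wrist_force: [0.9, -0.3, -0.8]
gripper_width: 0.998
gripper_force: 0.0
```

>>> {"fn": "arm_command", "kwargs": {"deltas": [[0, 0, 0, 0, -4, 0.5, -1], [0, 0, 0, -0.5, -8, 1, -1], [0, 0, 0, -0.5, -9, 1, -1], [0, 0, 0, -0.5, -9, 1, -1], [0, 0, 0, -0.5, -9, 1, -1], [0, 0, 0, -0.5, -9, 1, -1]]}}

```text
time_s: 56.87
tcp_pos: [0.4501, -0.3063, 0.3139]
ee_rot: [[-0.994, 0.11, 0.002], [0.11, 0.994, 0.001], [-0.002, 0.001, -1.0]]
wrist_force: [-0.3, 0.5, 0.3]
gripper_width: 1.0
gripper_force: 0.0
```

```bash
python3 - <<'E'
from kin import *
c=save("wrist","w8.png",(0,150,640,300),1.25); s=sense(); print(s["tcp_pos"])
print(proj(c,(.574,-.402,.044)),proj(c,(.588,-.232,.075)))
E
```

```text
[ 0.45020026 -0.30582807  0.31402065]
[246.6382161 307.8878538] [384.4578528  315.86197397]
```

>>> {"fn": "arm_command", "kwargs": {"deltas": [[0, 0, 0, 3, 0, 0, -1], [0, 0, 0, 6, 0, 0, -1], [0, 0, 0, 6.5, 0, 0, -1], [0, 0, 0, 6.5, 0, 0, -1], [0, 0, 0, 6.5, 0, 0, -1], [0, 0, 0, 6.5, 0, 0, -1]]}}

```text
time_s: 57.42
tcp_pos: [0.3863, -0.2989, 0.3137]
ee_rot: [[-0.994, 0.109, 0.002], [0.109, 0.994, 0.001], [-0.002, 0.002, -1.0]]
wrist_force: [0.4, -0.0, -0.5]
gripper_width: 0.999
gripper_force: 0.0
```

```bash
python3 - <<'E'
from kin import *
c=save("wrist","w9.png"); s=sense(); print(s["tcp_pos"])
a,b=proj(c,(.574,-.402,.044)),proj(c,(.588,-.232,.075)); print(a,b)
im=c["pixels"]
def cr(p,h=45): x,y=int(p[0]),int(p[1]); print(x-h,y-h); return cv2.resize(im[y-h:y+h,x-h:x+h],(390,390),interpolation=cv2.INTER_CUBIC)
cv2.imwrite('pics/w9c.png',np.hstack([cr(a),cr(b,65)]))
E
```

```text
[ 0.38628359 -0.29902705  0.31342098]
[248.63668912 351.77838815] [381.09462379 362.56007776]
203 306
316 297
```

View pics/w9c.png

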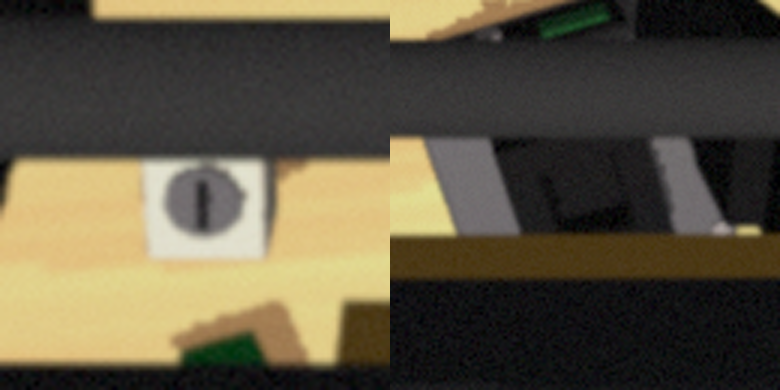

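The timer's mark and the socket are half hidden by the gripper here. I'll move forward for a clear view and measure numerically.

>>> {"fn": "arm_command", "kwargs": {"deltas": [[0, 0, 0, -4, 0, -0.3, -1], [0, 0, 0, -8, 0, -0.7, -1], [0, 0, 0, -12, 0, -1, -1], [0, 0, 0, -16, 0, -1.4, -1], [0, 0, 0, -18, 0, -1.7, -1], [0, 0, 0, -18, 0, -1.7, -1], [0, 0, 0, -18, 0, -1.7, -1], [0, 0, 0, -18, 0, -1.7, -1]]}}

```text
time_s: 58.13
tcp_pos: [0.5641, -0.3189, 0.3295]
ee_rot: [[-0.994, 0.11, -0.001], [0.11, 0.994, 0.002], [0.001, 0.002, -1.0]]
wrist_force: [-0.1, -0.3, -0.0]
gripper_width: 1.003
gripper_force: 0.0
```

```bash
python3 - <<'E'
from kin import *
c=capture("wrist");np.save('/tmp/wrist.npy',c,allow_pickle=True);print(sense()["tcp_pos"])
a,b=proj(c,(.574,-.402,.044)),proj(c,(.588,-.232,.075)); print(a,b)
im=c["pixels"]; hsv=cv2.cvtColor(im,cv2.COLOR_BGR2HSV)
def rects(m,p,z,h,nm):
    M=np.zeros(m.shape,np.uint8); x,y=int(p[0]),int(p[1]); M[max(0,y-h):min(y+h,270),max(0,x-h):x+h]=m[max(0,y-h):min(y+h,270),max(0,x-h):x+h]
    n,l,st,ce=cv2.connectedComponentsWithStats(M)
    for i in range(1,n):
        if st[i,4]>800:
            h_=cv2.convexHull(np.argwhere(l==i)[:,::-1].astype(np.float32))[:,0]
            w=np.array([at_z(c,u,v,z)[:2] for u,v in h_],np.float32); print(nm,ce[i].round(),st[i].tolist(),cv2.minAreaRect(w))
rects((hsv[...,1]<60)&(hsv[...,2]>140),a,.044,70,'white')
for t in(40,50,60): rects(hsv[...,2]<t,b,.075,90,'black%d'%t)
x,y=int(b[0]),int(b[1])
g=hsv[...,2][y-66:y+66:6,x-66:x+66:4]
for r in g: print(' '.join('%3d'%v for v in r))
E
```

```text
[ 0.563597   -0.31904165  0.33012982]
[244.09244065 218.62435953] [387.12565279 220.02342136]
white [245. 218.] [230, 201, 32, 35, 839] ((0.5736775994300842, -0.40024787187576294), (0.03782396763563156, 0.04298681020736694), 83.6041030883789)
black40 [390. 216.] [354, 184, 65, 69, 1962] ((0.5870307683944702, -0.2321244180202484), (0.06920367479324341, 0.06064602732658386), 12.14595890045166)
black50 [387. 218.] [353, 184, 67, 71, 3153] ((0.5871700048446655, -0.23226873576641083), (0.07024246454238892, 0.06191091239452362), 12.147689819335938)
black60 [387. 219.] [353, 183, 67, 72, 3228] ((0.5873458385467529, -0.23219843208789825), (0.07127530872821808, 0.06256796419620514), 12.107138633728027)
170 168 167 169 167 167 170 171 171 173 172 172 173 172 172 173 174 171 173 173 175 171 177 175 174 176 176 177 178 179 181 180 180
173 174 171 172 175 175 174 173 173 174 175 174 174 175 176 177 178 168 116  71  41  40  45  56  71 142 181 181 180 178 180 178 176
173 173 172 175 177 174 176 179 177 180 178 181 178 155  89 100  44  28  48  66  72  81  82  92 123  89 180 178 179 178 180 179 173
1
[... 1806 characters left out ...]
 124 105 140 236 237 235 236 237 237 237
237 236 236 236 236 237 134 127 133 131 133 129 117 120 127 127 128 129 129 136 197 230 107  32  36  44 237 236 238 237 237 236 236
237 239 238 237 237 238 231 120 135 122 128 127 128 130 136 184 230 236 236 236 235 236 236 225 230 236 236 237 237 237 237 236 237
237 237 238 237 237 237 237 132 173 142 172 224 237 237 235 236 237 237 235 237 236 236 237 237 237 236 237 236 237 237 236 236 237
236 237 236 237 236 236 238 235 237 237 237 237 237 236 237 238 237 237 237 236 233 234 224  39  95 235 237 238 237 236 237 236 237
237 238 236 237 238 237 236 237 238 238 236 237 237 237 237 237 236 236 237 238  18  17  13  17   7  15 232 237 237 238 238 237 237
```

```bash
python3 - <<'E'
from kin import *
w=[((.574,-.4005,.15),R(-6.4)),((.574,-.4005,.037),R(-6.4))]
plan(w);chk(w)
E
```

```text
[0.002, -0.001, 0.001] [-1.94, -8.02, 17.99] rows 4.7
[0.0, 0.0, 0.0] [0.0, 0.0, 11.3] rows 2.7
   ik [-22.0, 33.0, 5.0, -0.0, -62.0, -75.0] err 0.0 0.0
   ik [-22.0, 40.0, -0.0, -0.0, -50.0, -75.0] err 0.0 0.0
```

>>> {"fn": "arm_command", "kwargs": {"deltas": [[0, 0, 0, -0.4, -1.6, 3.6, -1], [0, 0, 0, -0.8, -3.2, 7.2, -1], [0, 0, 0, -1.2, -4.8, 10.8, -1], [0, 0, 0, -1.6, -6.4, 14.4, -1], [0, 0, 0, -1.9, -8, 18, -1], [0, 0, 0, -1.9, -8, 18, -1], [0, 0, 0, -1.9, -8, 18, -1]]}}

```text
time_s: 58.77
tcp_pos: [0.5722, -0.4007, 0.1484]
ee_rot: [[-0.994, 0.112, -0.004], [0.112, 0.994, 0.004], [0.005, 0.003, -1.0]]
wrist_force: [0.1, -1.2, 0.5]
gripper_width: 0.999
gripper_force: 0.0
```

```bash
python3 - <<'E'
from kin import *
print(sense()["tcp_pos"]); plan([((.574,-.4005,.037),R(-6.4))])
E
```

```text
[ 0.57220519 -0.40065969  0.14835378]
[0.003, -0.005, -0.001] [-0.23, -0.0, 11.13] rows 2.7
```

>>> {"fn": "arm_command", "kwargs": {"deltas": [[0, 0, 0, -0.2, 0, 3, -1], [0, 0, 0, -0.2, 0, 6, -1], [0, 0, 0, -0.2, 0, 9, -1], [0, 0, 0, -0.2, 0, 11, -1], [0, 0, 0, -0.2, 0, 11, -1], [0, 0, 0, -0.2, 0, 11, -1], [0, 0, 0, -0.2, 0, 11, 1], [0, 0, 0, -0.2, 0, 11, 1]]}}

```text
time_s: 59.43
tcp_pos: [0.5782, -0.4011, 0.0441]
ee_rot: [[-0.994, 0.11, 0.006], [0.11, 0.994, -0.001], [-0.006, -0.0, -1.0]]
wrist_force: [-0.9, 0.2, 0.2]
gripper_width: 0.926
gripper_force: 0.0
```

>>> {"fn": "arm_command", "kwargs": {"deltas": [[0, 0, 0, 0, 0, 0, 1], [0, 0, 0, 0, 0, 0, 1], [0, 0, 0, 0, 0, 0, 1], [0, 0, 0, 0, 0, 0, 1], [0, 0, 0, 0, 0, 0, 1], [0, 0, 0, 0, 0, 0, 1], [0, 0, 0, 0, 0, 0, 1], [0, 0, 0, 0, 0, 0, 1]]}}

```text
time_s: 60.1
tcp_pos: [0.5762, -0.4005, 0.0401]
ee_rot: [[-0.994, 0.11, 0.0], [0.11, 0.994, 0.002], [-0.0, 0.002, -1.0]]
wrist_force: [0.2, 0.4, -0.5]
gripper_width: 0.436
gripper_force: 30.0
```

```bash
python3 - <<'E'
from kin import *
s=sense();p=np.array(s["tcp_pos"]);Q=np.array(s["ee_rot"]);print(p,Q.round(3).tolist(),s["gripper_width"],s["gripper_force"])
h=p[2]
w=[(p+[0,0,.13],R(YC)),((.588,-.232,h+.11),R(12)),((.588,-.232,h+.09),R(12))]
plan(w);chk(w)
E
```

```text
[ 0.57623098 -0.40049392  0.04014366] [[-0.994, 0.11, 0.0], [0.11, 0.994, 0.002], [-0.0, 0.002, -1.0]] 0.43596750118668715 29.99276187038049
[0.002, 0.0, -0.001] [-0.0, 0.03, -13.0] rows 3.1
[0.0, 0.0, -0.319] [0.68, 16.88, 2.0] rows 4.1
[0.0, 0.0, 0.0] [0.0, 0.0, 2.0] rows 0.5
   ik [-22.0, 32.0, 7.0, 0.0, -65.0, -75.0] err 0.0 0.0
   ik [-7.0, 27.0, -5.0, -0.0, -58.0, -71.0] err 0.0 0.0
   ik [-7.0, 28.0, -7.0, -0.0, -55.0, -71.0] err 0.0 0.0
```

>>> {"fn": "arm_command", "kwargs": {"deltas": [[0, 0, 0, 0, 0, -2, 1], [0, 0, 0, 0, 0, -5, 1], [0, 0, 0, 0, 0, -9, 1], [0, 0, 0, 0, 0, -13, 1], [0, 0, 0, 0, 0, -13, 1], [0, 0, 0, 0, 0, -13, 1]]}}

```text
time_s: 60.6
tcp_pos: [0.5776, -0.4012, 0.1738]
ee_rot: [[-0.994, 0.11, 0.007], [0.11, 0.994, -0.001], [-0.007, 0.0, -1.0]]
wrist_force: [0.3, 0.5, -1.9]
gripper_width: 0.431
gripper_force: 30.0
```

>>> {"fn": "arm_command", "kwargs": {"deltas": [[0, 0, -0.06, 0, 3, 0, 1], [0, 0, -0.12, 0, 6, 0, 1], [0, 0, -0.18, 0.2, 9, 0.3, 1], [0, 0, -0.24, 0.3, 12, 0.8, 1], [0, 0, -0.3, 0.4, 15, 1.5, 1], [0, 0, -0.319, 0.5, 16.9, 2, 1], [0, 0, -0.319, 0.5, 16.9, 2, 1], [0, 0, -0.319, 0.5, 16.9, 2, 1]]}}

```text
time_s: 61.27
tcp_pos: [0.589, -0.2308, 0.1487]
ee_rot: [[-0.978, -0.208, -0.003], [-0.208, 0.978, 0.003], [0.003, 0.004, -1.0]]
wrist_force: [0.2, -0.6, -1.7]
gripper_width: 0.436
gripper_force: 30.0
```

>>> {"fn": "arm_command", "kwargs": {"deltas": [[0, 0, 0, 0, 0, 0, 1], [0, 0, 0, 0, 0, 0, 1], [0, 0, 0, 0, 0, 0, 1]]}}

```text
time_s: 61.52
tcp_pos: [0.5897, -0.2331, 0.1503]
ee_rot: [[-0.979, -0.205, 0.0], [-0.205, 0.979, 0.002], [-0.001, 0.002, -1.0]]
wrist_force: [-0.0, 0.4, -1.7]
gripper_width: 0.43
gripper_force: 30.0
```

```bash
python3 - <<'E'
from kin import *
s=sense();p=np.array(s["tcp_pos"]);print(p)
plan([((.5902,-.2315,.124),R(12))])
# where is the timer? side camera
for n in("scene","top"):
    c=capture(n); np.save('/tmp/%s.npy'%n,c,allow_pickle=True)
c=load("scene"); hsv=cv2.cvtColor(c["pixels"],cv2.COLOR_BGR2HSV); a=proj(c,(.588,-.232,.15)); print(a)
x,y=int(a[0]),int(a[1]); g=hsv[y-30:y+42:2,x-34:x+34:2]
for r in g: print(''.join('#' if v[2]<45 else ('W' if v[1]<55 and v[2]>150 else ('+' if v[1]<70 else '.')) for v in r))
E
```

```text
[ 0.58968223 -0.23311395  0.1503189 ]
[0.002, 0.001, -0.003] [-0.08, 0.14, 2.63] rows 0.6
[267.03779161 299.15975167]
.....#####+#++++#+####.++.#######.
..+.#######.#+.#.#+###.....#####..
....########++++.#####....#..#+#..
....######################...++#..
.....#####################..+....+
......#####################++.+..+
......######################.....+
......######################.....+
......#################.###......+
......#################+.#........
.....+################++..........
....+#+##########..#+++...........
+#++#+#++#######+++++#............
+++#+++#########.++++#............
+++#+#++#######.##++++............
+++#++#++++###.####+++............
#+++++++++###.++##+++++...........
.##+###+##+##++###+++++++.........
..##+#+#+##...+##+++++++++........
...##+++++#+++.#++++++#++++.......
....##++++##+###+++++###+++++.....
......#++##+#####+++#####+++++....
...++..####+#####++#######++++++..
..+++...###################+++++++
++.....++#################++++++++
+.....+++++##############+++++++++
.....++++++++###########+++++++#++
......++++++++#########+++++++##++
......+++++++++#######+++++++###++
......+++++++++++####+++++++####.+
.......++++++++++++#++++++++#####+
.......++++++++++++++++++++#+..#..
......+.+#++++++++++++++++++++...+
..........++++++++++++++##+.+++++.
....+......+++++++++++++#+..+++..+
..+.........++++++++++#++.++++++++
```

>>> {"fn": "arm_command", "kwargs": {"deltas": [[0, 0, 0, -0.1, 0.15, 1, 1], [0, 0, 0, -0.1, 0.15, 2, 1], [0, 0, 0, -0.1, 0.15, 2.8, 1], [0, 0, 0, -0.1, 0.15, 3.2, 1], [0, 0, 0, -0.1, 0.15, 3.2, 1], [0, 0, 0, -0.1, 0.15, 3.2, 1]]}}

```text
time_s: 62.12
tcp_pos: [0.5905, -0.2304, 0.118]
ee_rot: [[-0.978, -0.207, -0.001], [-0.207, 0.978, 0.002], [0.0, 0.002, -1.0]]
wrist_force: [-0.5, -0.2, -1.5]
gripper_width: 0.433
gripper_force: 30.0
```

>>> {"fn": "arm_command", "kwargs": {"deltas": [[0, 0, 0, 0, 0, 0.2, 1], [0, 0, 0, 0, 0, 0.4, 1], [0, 0, 0, 0, 0, 0.6, 1], [0, 0, 0, 0, 0, 0.6, 1]]}}

```text
time_s: 62.45
tcp_pos: [0.5908, -0.2305, 0.1125]
ee_rot: [[-0.978, -0.207, 0.001], [-0.207, 0.978, 0.002], [-0.001, 0.002, -1.0]]
wrist_force: [0.2, -1.1, -2.3]
gripper_width: 0.437
gripper_force: 30.0
```

```bash
python3 - <<'E'
from kin import *
s=sense();print(s["tcp_pos"],s["wrist_force"],s["moment"])
E
```

```text
[ 0.59077531 -0.23050784  0.11251215] [ 0.15394734 -1.09814223 -2.25650386] [-0.29721207 -0.13535598  0.00423108]
```

No contact yet, so the plug seems to be entering the mouth. I'll go on down.

>>> {"fn": "arm_command", "kwargs": {"deltas": [[0, 0, 0, 0, 0, 0.2, 1], [0, 0, 0, 0, 0, 0.4, 1], [0, 0, 0, 0, 0, 0.5, 1], [0, 0, 0, 0, 0, 0.5, 1]]}}

```text
time_s: 62.78
tcp_pos: [0.5907, -0.2305, 0.1074]
ee_rot: [[-0.978, -0.207, 0.001], [-0.207, 0.978, 0.002], [-0.001, 0.002, -1.0]]
wrist_force: [0.3, -1.3, -1.9]
gripper_width: 0.435
gripper_force: 30.0
```

>>> {"fn": "arm_command", "kwargs": {"deltas": [[0, 0, 0, 0, 0, 0.2, 1], [0, 0, 0, 0, 0, 0.4, 1], [0, 0, 0, 0, 0, 0.4, 1]]}}

```text
time_s: 63.03
tcp_pos: [0.5907, -0.2305, 0.1033]
ee_rot: [[-0.978, -0.207, 0.001], [-0.207, 0.978, 0.002], [-0.001, 0.002, -1.0]]
wrist_force: [0.9, -2.3, -3.7]
gripper_width: 0.435
gripper_force: 30.0
```

>>> {"fn": "arm_command", "kwargs": {"deltas": [[0, 0, 0, 0, 0, 0.15, 1], [0, 0, 0, 0, 0, 0.3, 1], [0, 0, 0, 0, 0, 0.3, 1]]}}

```text
time_s: 63.28
tcp_pos: [0.5908, -0.2305, 0.1011]
ee_rot: [[-0.978, -0.207, 0.001], [-0.207, 0.978, 0.002], [-0.001, 0.001, -1.0]]
wrist_force: [0.2, -1.9, 1.6]
gripper_width: 0.436
gripper_force: 30.0
```

>>> {"fn": "arm_command", "kwargs": {"deltas": [[0, 0, 0, 0, 0, 0.1, 1], [0, 0, 0, 0, 0, 0.2, 1], [0, 0, 0, 0, 0, 0.2, 1]]}}

```text
time_s: 63.53
tcp_pos: [0.5908, -0.2305, 0.101]
ee_rot: [[-0.978, -0.207, 0.001], [-0.207, 0.978, 0.001], [-0.002, 0.001, -1.0]]
wrist_force: [-3.7, 0.0, 10.0]
gripper_width: 0.434
gripper_force: 30.0
```

>>> {"fn": "arm_command", "kwargs": {"deltas": [[0, 0, 0, 0, 0, 0.1, 1], [0, 0, 0, 0, 0, 0.1, 1], [0, 0, 0, 0, 0, -0.1, -1], [0, 0, 0, 0, 0, -0.1, -1], [0, 0, 0, 0, 0, -0.1, -1], [0, 0, 0, 0, 0, -0.1, -1], [0, 0, 0, 0, 0, -0.1, -1], [0, 0, 0, 0, 0, -0.1, -1]]}}

```text
time_s: 64.2
tcp_pos: [0.5904, -0.2302, 0.099]
ee_rot: [[-0.978, -0.207, -0.0], [-0.207, 0.978, 0.002], [-0.0, 0.002, -1.0]]
wrist_force: [-0.7, 0.3, -0.5]
gripper_width: 0.799
gripper_force: 0.0
```

>>> {"fn": "arm_command", "kwargs": {"deltas": [[0, 0, 0, 0, 0, 0, -1], [0, 0, 0, 0, 0, 0, -1], [0, 0, 0, 0, 0, 0, -1], [0, 0, 0, 0, 0, -4, -1], [0, 0, 0, 0, 0, -8, -1], [0, 0, 0, 0, 0, -12, -1], [0, 0, 0, 0, 0, -16, -1], [0, 0, 0, 0, 0, -20, -1]]}}

```text
time_s: 64.87
tcp_pos: [0.59, -0.2307, 0.3018]
ee_rot: [[-0.978, -0.207, 0.001], [-0.207, 0.978, 0.002], [-0.001, 0.002, -1.0]]
wrist_force: [1.2, -0.1, -0.1]
gripper_width: 1.0
gripper_force: 0.0
```

>>> {"fn": "arm_command", "kwargs": {"deltas": [[0, 0, 0, 4, -2, -0.5, -1], [0, 0, 0, 8, -4, -1, -1], [0, 0, 0, 12, -7, -1, -1], [0, 0, 0, 14, -10, -1, -1], [0, 0, 0, 14, -14, -1, -1], [0, 0, 0, 14, -17, -1, -1], [0, 0, 0, 14, -20, -1, -1], [0, 0, 0, 14, -20, -1, -1]]}}

```text
time_s: 65.53
tcp_pos: [0.4946, -0.4599, 0.3068]
ee_rot: [[-0.979, -0.202, -0.001], [-0.202, 0.979, 0.002], [0.001, 0.002, -1.0]]
wrist_force: [0.5, 1.0, -0.9]
gripper_width: 1.001
gripper_force: 0.0
```

```bash
python3 - <<'E'
from kin import *
s=sense();print(s["tcp_pos"],s["wrist_force"])
c=capture("top"); np.save('/tmp/top.npy',c,allow_pickle=True)
hsv=cv2.cvtColor(c["pixels"],cv2.COLOR_BGR2HSV); im=c["pixels"]
# timer
a=proj(c,(.588,-.232,.105)); x,y=map(int,a); print(a)
for r in hsv[y-16:y+17:2,x-24:x+25]: print(''.join('#' if v[2]<60 else ('W' if v[1]<50 and v[2]>135 else '.') for v in r))
g=im.astype(int); m=(g[...,1]>g[...,2]*1.5)&(g[...,1]>60)
for yy in(.12,.08,.03,-.05,-.1,-.15):
    u0,v0=proj(c,cab(-.008,yy,.283)); col=int(round(u0)); v=[i for i in range(int(v0)-12,int(v0)+13) if m[i,col]]
    print('leaf',yy,round(tocab(at_z(c,col,max(v)+.5,.283))[0],4) if v else None)
c2=c
for nm,p in(("knob",(-.054,-.0125,.262)),("knob drawn",(-.054,.0195,.262))):
    u,v=map(int,proj(c2,cab(*p))); print(nm,u,v,[int(hsv[v,i,2]) for i in range(u-14,u+15,2)],[int(hsv[v,i,1]) for i in range(u-14,u+15,2)])
E
```

```text
[ 0.49455647 -0.45988905  0.30676917] [ 0.48737061  0.95695731 -0.90797325]
[410.72953221 223.47526049]
..####....W......................................
.................................................
...........................#####.................
..................###............................
.........#######....WWWWWWWWWWW..................
........######..WWWWWWWWWWWWWWWW.................
.........#####..WWWWWWWW...WWWWW.................
.........######..WWWWW.......WWWW................
..........######.WWWW........WWWW................
..........######..WWWW.......WWWWW...............
..........######...WWWWWWWWWWWWWWW...............
...........######...WWWWWWWWWWWWWW...............
...........######........WWWWW.....##............
...........#######..........#########............
##..........########################.............
##..........################.....................
###..........###########.....................WW.W
leaf 0.12 -0.0119
leaf 0.08 -0.0123
leaf 0.03 -0.0115
leaf -0.05 -0.0141
leaf -0.1 -0.013
leaf -0.15 -0.0143
knob 270 231 [130, 133, 111, 104, 105, 110, 105, 125, 144, 133, 104, 103, 107, 104, 105] [14, 13, 14, 15, 12, 14, 12, 14, 14, 15, 15, 15, 14, 15, 15]
knob drawn 255 229 [155, 150, 153, 147, 135, 126, 106, 107, 127, 124, 108, 109, 107, 106, 106] [13, 12, 12, 14, 11, 14, 10, 19, 14, 12, 9, 9, 14, 10, 14]
```

```bash
python3 -c "
from station import finish_job
print(finish_job())"
```

```text
the job is handed in; nothing more can be done
None
```

I handed the job in: all three tiles are flat side by side on the upper deck, the upper half is shut and bolted, and the timer was plugged fully home last; no verdict came back from the judge.

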